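# Put the clay-filling kit away

## Task

Tidy the clay-filling station: nest all the cone cups on the bench one inside another in the steel stand, each upright and fully home, then close the top cup with the wooden stopper, also fully home. Lay both upright clay cartridges on their sides in the cradle, one in each bay, centred along the bars, and leave the other things on the bench where they are.

Things in the scene. Friction and masses are not known exactly. Their poses are not given: they have to be found in the camera images.
- cup1_mid (a point): Aluminium cone cup (one of up to 5 alike; some may be absent), upright on its narrow, closed, weighted end, 82 mm tall, 0.24 kg. Top 38 mm: straight round collar, 66 mm outside, with a step (shoulder) under it; below, a tapered foot, 55 mm outside at the shoulder to 42 mm at the bottom, 44 mm tall. The bore, 46 mm deep, tapers alike from 58 mm at the rim. This point: on its centre line, 41 mm above its bottom; z up.
- cup2_mid (a point): Aluminium cone cup (one of up to 5 alike; some may be absent), upright on its narrow, closed, weighted end, 82 mm tall, 0.24 kg. Top 38 mm: straight round collar, 66 mm outside, with a step (shoulder) under it; below, a tapered foot, 55 mm outside at the shoulder to 42 mm at the bottom, 44 mm tall. The bore, 46 mm deep, tapers alike from 58 mm at the rim. This point: on its centre line, 41 mm above its bottom; z up.
- cup3_mid (a point): Aluminium cone cup (one of up to 5 alike; some may be absent), upright on its narrow, closed, weighted end, 82 mm tall, 0.24 kg. Top 38 mm: straight round collar, 66 mm outside, with a step (shoulder) under it; below, a tapered foot, 55 mm outside at the shoulder to 42 mm at the bottom, 44 mm tall. The bore, 46 mm deep, tapers alike from 58 mm at the rim. This point: on its centre line, 41 mm above its bottom; z up.
- cup4_mid (a point): Aluminium cone cup (one of up to 5 alike; some may be absent), upright on its narrow, closed, weighted end, 82 mm tall, 0.24 kg. Top 38 mm: straight round collar, 66 mm outside, with a step (shoulder) under it; below, a tapered foot, 55 mm outside at the shoulder to 42 mm at the bottom, 44 mm tall. The bore, 46 mm deep, tapers alike from 58 mm at the rim. This point: on its centre line, 41 mm above its bottom; z up.
- cup5_mid (a point): Aluminium cone cup (one of up to 5 alike; some may be absent), upright on its narrow, closed, weighted end, 82 mm tall, 0.24 kg. Top 38 mm: straight round collar, 66 mm outside, with a step (shoulder) under it; below, a tapered foot, 55 mm outside at the shoulder to 42 mm at the bottom, 44 mm tall. The bore, 46 mm deep, tapers alike from 58 mm at the rim. This point: on its centre line, 41 mm above its bottom; z up.
- stopper_mid (a point): Dark wooden stopper, 82 mm tall, 0.2 kg, on its narrow steel-shod end: tapered plug 40 mm (bottom) to 54 mm across, 40 mm tall; flange 64 mm across, 8 mm thick; on top an upright round knob 30 mm across, 34 mm tall, to hold it by. Home, its flange rests on a cup's rim, its centre 42 mm above that cup's centre. This point: on its centre line, 41 mm above its bottom; z up.
- stand: Steel stand, fixed: upright tapered socket, 60 mm tall, 68 mm outside and 58 mm bore at the rim, on a disc foot 100 mm across, with 3 small fins. A cup is home when its shoulder rests on the rim below, with 1.5 mm play all round: its centre is then 57 mm above the stand's underside, or 38 mm above the centre of the cup under it. Origin: centre of the underside; z up.
- tube1_mid (a point): Clay cartridge: a closed plain cylinder, 50 mm diameter, 150 mm long, terracotta clay seen through it, grey bands at both ends, about 0.25 kg, standing upright on its end. This point: its centre, half-way along; z along its length. Both ends are alike and it may lie either way round.
- tube2_mid (a point): Clay cartridge: a closed plain cylinder, 50 mm diameter, 150 mm long, terracotta clay seen through it, grey bands at both ends, about 0.25 kg, standing upright on its end. This point: its centre, half-way along; z along its length. Both ends are alike and it may lie either way round.
- cradle: Low wooden cradle, fixed, 200 mm (x) by 130 mm (y), with two bays side by side: each is a pair of level round steel bars (12 mm thick, 34 mm apart, centre lines 50 mm above the bench, 130 mm long) along the cradle's y axis, to carry one cartridge lying on its side. Nothing of it is higher than the bars (56 mm). Origin: centre of its underside; z up.
- bay1 (a point): Where the centre of a cartridge rests when it lies in the first bay of the cradle, 76 mm above the bench; y along the bars, which is the direction in which the cartridge lies.
- bay2 (a point): The same for the second bay, 116 mm from the first.
- woodblock: Bystander: small wooden block, 70 x 50 x 24 mm. Origin: on its underside at the middle. Leave it alone.
- spatula: Bystander: spatula. Origin: under the middle of the tool, which is 170 mm long. Leave it alone.
- brush: Bystander: brush. Origin: under the middle of the tool, which is 170 mm long. Leave it alone.
- claylump: Bystander: lump of clay, 90 x 60 x 45 mm. Origin: on its underside at the middle. Leave it alone.
- bat: Bystander: round plywood disc, 120 mm across, 14 mm thick. Origin: on its underside at the middle. Leave it alone.
- glaze: Bystander: white glaze jar, 60 mm across, 130 mm tall. Origin: on its underside at the middle. Leave it alone.

How it is judged:
By the outcome, as a careful person would: the job done as asked, in the order asked, and still so for the second after the job is handed in, with the robot touching nothing.
Of cup1, cup2, cup3, cup4, cup5 only 3 to 5 are there at a start; the rules pass over those that are not, and their reading is None.
At some moment in a run one of cup1, cup2, cup3, cup4, cup5, stopper may be knocked a few centimetres aside while the robot is not near it.
It also fails if it takes over 210 s, if anything falls off the work surface, if the arm or the gripper's body presses on something with over 40 N, if the wrist force passes 120 N, or if a joint passes its speed limit or range.

## Robot

A 7-joint arm with a two-finger parallel gripper is mounted at the origin on the work surface. World frame = base frame: x ahead of the robot, y to its left, z up, the work surface at z = 0. Lengths are in m, angles in rad, forces in N, time in s.
With the tool pointing down it reaches from about 0.35 to 0.9 m from the base axis. Payload 8.1 kg.
Tool frame: the origin (TCP) lies between the finger pads; the fingertips stand 11 mm ahead of it and the grasp point (between the pads) lies 8 mm behind it; z points along the fingers, y is the line along which they close (so a half turn about z gives the same grasp; the last joint's range is limited). The gripper opens to 92 mm and grips with 3 to 60 N. Pads are 19 mm wide; open, the fingers measure 130 mm over their backs; the gripper's body (75 mm by 190 mm) begins 47 mm behind the grasp point.
Start: joints at [-1.416, 0.434, 0.025, 1.573, -0.012, 1.134, -0.075], TCP at [0.159, 0.604, 0.238] pointing down, gripper open.
Joint ranges: [-2.62, 2.62], [-0.44, 2.09], [-1.27, 1.32], [0.08, 2.57], [-1.32, 4.46], [0.12, 2], [-2.74, 2.74]. Speed limits (rad/s): [2.22, 2.22, 3.01, 3.01, 3.14, 3.14, 3.14].

## Interface

Orientations are given as a rotation vector (axis times angle).
In Python, from cell import observe, get_image, camera_params, sign_off gives the robot as it stands.
- The arm moves only by the shell command python3 -m pendant 'ROWS' [FORCE]. ROWS is JSON, one flat list of numbers, 7 for each row, row after row: the shift along the tool's x, y, z in m, then the turn, a rotation vector about the tool's x, y, z in rad, then the finger opening in m, from 0 to 0.0918. In form: [dx, dy, dz, rx, ry, rz, jaw, dx, dy, dz, rx, ry, rz, jaw, ...]. A call has 1 to 10 rows; each row shifts and turns the commanded pose from where the row before left it, along the tool's axes as they then stand; what a row does not reach is not made up. A row lasts 1/8 s, in which the tool goes at most 62.5 mm and 10.7 degrees, less where a joint would pass 70% of its speed; a pose out of reach is approached as far as the arm can. A call is refused whole if a number of a shift passes 0.0625 or a number of a turn 0.188, either way. A call with a gripper value outside its range is refused whole. The fingers move at their own pace and stop on an object; FORCE is the grip in N (left out, the last holds). Time passes only in rows, so rows that do not move let the fingers close. It gives the time, the measured TCP pose, the force, the opening and the grip force at its end, in the units of the state.
- observe(): the state, without advancing time (a new reading comes with each control period).
- get_image(name): name is "side" or "top" or "wrist"; returns the picture (400x640x3 uint8, red, green, blue); there is no depth.
- camera_params(name): a dict with "intrinsics" (3x3 intrinsics, pixels), "eye" and "rotation" of the camera in the world; the wrist camera has in their place "T_tool_cam" (4x4, takes a point from camera to tool coordinates, whose origin is the TCP and whose axes are the flange's). Camera axes: x right, y down, z forward; pixel columns grow to the right and rows downward; lengths in m; the calibration is good to about 2 mm. A picture is of the moment at which its call begins: read the wrist's pose just before it. camera_params takes no time and is no camera call.
- sign_off(): hands the job in; it is judged then, once.
The state is a dict: "clock": time; "joints": joint angles; "dq": joint speeds; "joint_efforts": joint torques, N m; "position": TCP position; "ee_rot": TCP orientation; "force": force on the tool from outside, world axes, zero at the start; "ft_torque": the same for the moment, N m; "width": opening from 0.0 (shut) to 1.0 (fully open); "gripper_force": force on a finger pad.
Only numpy, scipy, OpenCV 4.12 (cv2) and the standard library are available. Lean on these libraries where they do the work, as an engineer would, in place of code of your own. Each camera call takes 0.05 s, during which the arm holds its last target. There are 200 camera calls.

## Working session

There is one attempt and no reset: what is moved stays moved. The work goes in short steps, Python scripts to look and compute and a shell command to move; the robot and the scene stay as the last step left them, time stands still between calls to the robot, and variables do not carry over. Pictures are saved under pics/ and viewed, at most 14 in all, crops included, and the job is handed in when it is done.

```bash
ls; mkdir -p pics
cat > h.py <<'E'
import numpy as np, cv2
from scipy.spatial.transform import Rotation as R
from cell import observe, get_image, camera_params
def cam(name, s=None):
    p=camera_params(name); K=np.array(p["intrinsics"])
    if name=="wrist":
        s=s or observe(); T=np.eye(4); T[:3,:3]=R.from_rotvec(s["ee_rot"]).as_matrix(); T[:3,3]=s["position"]
        T=T@np.array(p["T_tool_cam"]); return K,T[:3,3],T[:3,:3]
    return K,np.array(p["eye"]),np.array(p["rotation"])
def ray(c,u,v):
    K,e,Rm=c; d=Rm@np.linalg.solve(K,[u,v,1.]); return e,d/np.linalg.norm(d)
def onz(c,u,v,z):
    e,d=ray(c,u,v); return e+d*(z-e[2])/d[2]
def proj(c,P):
    K,e,Rm=c; q=K@(Rm.T@(np.asarray(P,float)-e)); return q[:2]/q[2]
def shot(name,f=None):
    s=observe(); im=np.array(get_image(name)); 
    if f: cv2.imwrite("pics/"+f,im[:,:,::-1])
    return cam(name,s),im,s
E
python3 - <<'E'
from h import *
for n in ("top","side"):
    c,im,s=shot(n,n+"0.png"); print(n,c)
    p=camera_params(n)
print({k:np.round(v,3) for k,v in s.items()}); print(camera_params("wrist"))
print([np.round(onz(cam("top"),u,v,0),3) for u,v in((0,0),(639,0),(0,399),(639,399))])
E
```

```text
pics
top (array([[443.08626946,   0.        , 324.31018503],
       [  0.        , 443.08626946, 205.93131698],
       [  0.        ,   0.        ,   1.        ]]), array([ 0.2792719 , -0.00357334,  1.18822348]), array([-2.067144  ,  2.13576097, -0.23386006]))
side (array([[363.49553984,   0.        , 322.94106031],
       [  0.        , 363.49553984, 197.62634995],
       [  0.        ,   0.        ,   1.        ]]), array([ 0.18220133, -0.66822814,  0.6624872 ]), array([-2.17347367,  0.53546863, -0.23676422]))
{'clock': np.float64(0.05), 'joints': array([-1.416,  0.435,  0.025,  1.574, -0.012,  1.134, -0.075]), 'dq': array([-0.001,  0.001, -0.002, -0.001,  0.   ,  0.   ,  0.001]), 'joint_efforts': array([ 4.0000e-03, -6.6978e+01,  9.9000e-01, -3.1549e+01, -6.1000e-02,
        3.8000e-02,  0.0000e+00]), 'position': array([0.159, 0.604, 0.237]), 'ee_rot': array([-4.040e-01, -3.115e+00,  2.000e-03]), 'force': array([ 0.839,  0.606, -0.118]), 'ft_torque': array([-0.028,  0.004,  0.012]), 'gripper_force': np.float64(0.0), 'width': np.float64(1.002)}
{'intrinsics': array([[293.72218432,   0.        , 324.60580175],
       [  0.        , 293.72218432, 201.18368558],
       [  0.        ,   0.        ,   1.        ]]), 'T_tool_cam': array([[ 7.56814240e-05, -9.64113850e-01, -2.65489132e-01,
         7.17110297e-02],
       [ 9.99999987e-01,  3.60447795e-05,  1.54168842e-04,
         2.61942201e-04],
       [-1.39066819e-04, -2.65489140e-01,  9.64113840e-01,
        -1.47041318e-01],
       [ 0.00000000e+00,  0.00000000e+00,  0.00000000e+00,
         1.00000000e+00]])}Traceback (most recent call last):
  File "<stdin>", line 6, in <module>
  File "h.py", line 13, in onz
    e,d=ray(c,u,v); return e+d*(z-e[2])/d[2]
                                        ~^^^
IndexError: invalid index to scalar variable.
```

```bash
sed -i 's/np.array(p\["rotation"\])/R.from_rotvec(p["rotation"]).as_matrix()/' h.py
python3 - <<'E'
from h import *
print([np.round(onz(cam("top"),u,v,0),3) for u,v in((0,0),(639,0),(0,399),(639,399))])
for n in("top","side"): print(n,[np.round(proj(cam(n),P)) for P in ((.5,0,0),(.5,.3,0),(.159,.604,.238))])
E
```

```text
[array([1.236, 0.977, 0.   ]), array([ 1.164, -0.988,  0.   ]), array([0.08 , 0.825, 0.   ]), array([ 0.031, -0.773,  0.   ])]
top [array([323., 224.]), array([213., 228.]), array([ 30., 377.])]
side [array([320., 224.]), array([279., 171.]), array([136.,  91.])]
```

View pics/top0.png

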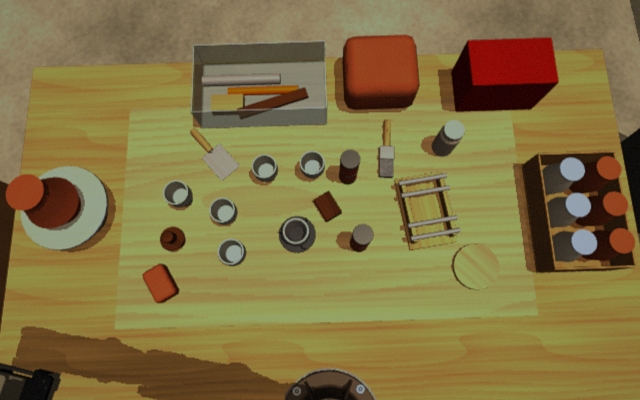

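View pics/side0.png

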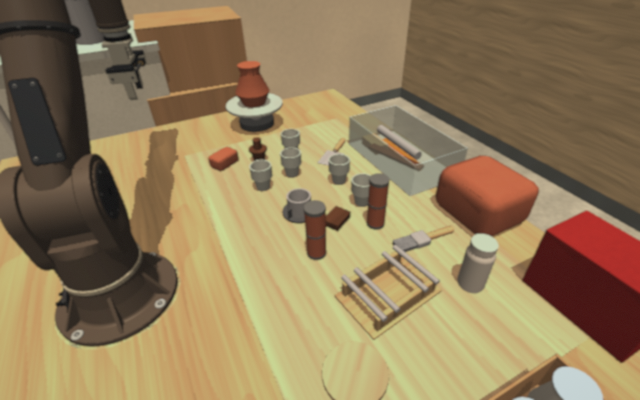

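Run:
```python
from h import *
im=cv2.imread("pics/top0.png")[125:300,145:465]
cv2.imwrite("pics/c0.png",cv2.resize(im,None,fx=2.5,fy=2.5,interpolation=cv2.INTER_CUBIC))
```

```text
(no output)
```

View pics/c0.png

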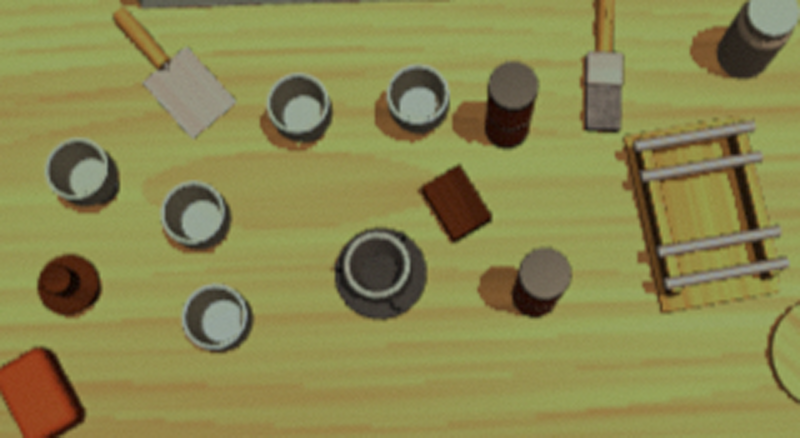

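```bash
cat > c.py <<'E'
from h import *
c=cam("top"); f=lambda x,y,z: onz(c,145+x/2.5,125+y/2.5,z)[:2]
for n,x,y,z in [("A",77,170,.082),("B",193,213,.082),("C",298,103,.082),("D",416,96,.082),("E",215,317,.082),("stand",377,264,.06),("stop",60,280,.082),("stopfl",69,285,.048),("t2",513,85,.15),("t1",545,271,.15),("glaze",772,15,.13),("block",455,203,.024)]:
    p=f(x,y,z); print(n,np.round(p,3),"az",round(np.arctan2(p[1],p[0]),2))
B=[(638,145,752,128),(645,174,760,157),(662,248,779,232),(668,283,786,265)]
m=[]
for a,b,d,e in B:
    p,q=f(a,b,.05),f(d,e,.05); m.append((p+q)/2); print("bar",np.round(p,3),np.round(q,3),np.round(np.linalg.norm(p-q),3),"dir deg from -y",round(np.degrees(np.arctan2((q-p)[0],-(q-p)[1])),1))
print("bays",np.round((m[0]+m[1])/2,3),np.round((m[2]+m[3])/2,3), np.linalg.norm((m[0]+m[1]-m[2]-m[3])/2))
E
python3 c.py
```

```text
A [0.579 0.378] az 0.58
B [0.529 0.257] az 0.45
C [0.643 0.149] az 0.23
D [0.647 0.025] az 0.04
E [0.421 0.233] az 0.5
stand [0.474 0.071] az 0.15
stop [0.464 0.39 ] az 0.7
stopfl [0.464 0.392] az 0.7
t2 [ 0.632 -0.072] az -0.11
t1 [ 0.446 -0.094] az -0.21
glaze [ 0.705 -0.34 ] az -0.45
block [ 0.544 -0.012] az -0.02
bar [ 0.595 -0.209] [ 0.609 -0.332] 0.124 dir deg from -y 6.8
bar [ 0.563 -0.214] [ 0.577 -0.337] 0.124 dir deg from -y 6.7
bar [ 0.483 -0.226] [ 0.495 -0.349] 0.124 dir deg from -y 6.0
bar [ 0.446 -0.23 ] [ 0.46  -0.353] 0.125 dir deg from -y 6.8
bays [ 0.586 -0.273] [ 0.471 -0.29 ] 0.11613501958119948
```

```bash
cat >> h.py <<'E'
def to(P, yaw=None):
    """remaining shift in tool axes to world TCP target P"""
    s=observe(); Rm=R.from_rotvec(s["ee_rot"]).as_matrix()
    print("t",round(s["clock"],2),"pos",np.round(s["position"],4),"y-axis",np.round(Rm[:,1],3),"z",np.round(Rm[:,2],3),"w",round(s["width"],3),"gf",round(s["gripper_force"],1),"F",np.round(s["force"],1),"tool shift:",np.round(Rm.T@(np.array(P)-s["position"]),4))
def rim(f=None,z=.082,r=.033,near=None,name="wrist"):
    """find grey round rims at height z; returns list of (x,y,radius)"""
    c,im,s=shot(name,f); hsv=cv2.cvtColor(im,cv2.COLOR_RGB2HSV)
    m=((hsv[...,1]<75)&(hsv[...,2]>45)).astype(np.uint8)*255
    m=cv2.morphologyEx(m,cv2.MORPH_CLOSE,np.ones((5,5))); m=cv2.morphologyEx(m,cv2.MORPH_OPEN,np.ones((5,5)))
    out=[]
    for k in cv2.findContours(m,cv2.RETR_EXTERNAL,cv2.CHAIN_APPROX_NONE)[0]:
        if cv2.contourArea(k)<100: continue
        P=np.array([onz(c,u,v,z)[:2] for u,v in k[:,0]]).astype(np.float32)
        (x,y),rr=cv2.minEnclosingCircle(P); out.append((round(x,3),round(y,3),round(rr,3)))
    return out,m
E
python3 -m pendant '[0,0,0,0,0,-0.13,0.0918, 0,0,0,0,0,-0.128,0.0918, -0.042,-0.0226,0,0,0,0,0.0918, -0.042,-0.0226,0,0,0,0,0.0918, -0.042,-0.0226,0,0,0,0,0.0918, -0.042,-0.0226,0,0,0,0,0.0918, -0.042,-0.0226,0,0,0,0,0.0918, -0.042,-0.0226,0,0,0,0,0.0918, -0.042,-0.0226,0,0,0,0,0.0918, -0.042,-0.0226,0,0,0,0,0.0918]'
python3 -m pendant '[-0.042,-0.0226,0,0,0,0,0.0918, -0.042,-0.0226,0,0,0,0,0.0918]'
python3 - <<'E'
from h import *
to((.579,.378,.22)); print(rim("w1.png")[0])
E
```

```text
clock: 1.35
position: [0.4965, 0.4226, 0.2373]
ee_rot: [0.0, -3.141, 0.001]
force: [0.4, -0.1, 0.6]
width: 1.003
gripper_force: 0.0
clock: 1.6
position: [0.5804, 0.3775, 0.2373]
ee_rot: [0.001, -3.141, 0.001]
force: [0.1, 0.4, 0.1]
width: 0.999
gripper_force: 0.0
t 1.6 pos [0.5804 0.3775 0.2373] y-axis [-0.  1. -0.] z [-0.001 -0.    -1.   ] w 0.999 gf 0.0 F [0.1 0.4 0.1] tool shift: [0.0014 0.0006 0.0173]
[(0.856, 0.364, 0.019), (0.855, 0.041, 0.037), (0.809, 0.15, 0.022), (0.793, 0.22, 0.03), (0.814, 0.096, 0.05), (0.727, 0.28, 0.067), (0.689, 0.132, 0.038), (0.681, 0.721, 0.02), (0.69, 0.378, 0.193), (0.651, 0.058, 0.064), (0.624, 0.168, 0.045), (0.581, 0.379, 0.033), (0.533, 0.261, 0.037), (0.482, 0.116, 0.056), (0.545, 0.636, 0.11), (0.428, 0.242, 0.042)]
```

View pics/w1.png

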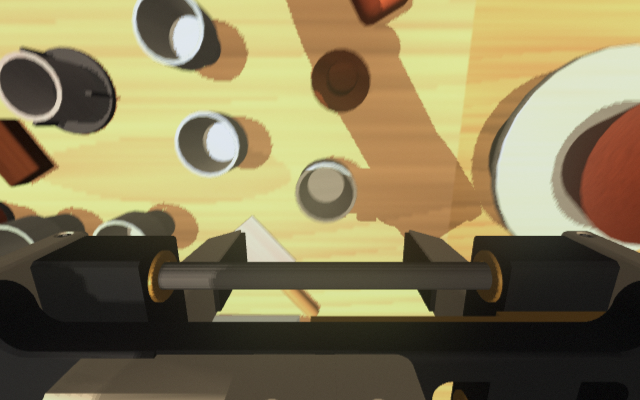

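```bash
python3 -m pendant '[0,0.0015,0.04,0,0,0,0.0918, 0,0,0.04,0,0,0,0.0918, 0,0,0.04,0,0,0,0.0918, 0,0,0.036,0,0,0,0.0918, 0,0,0.02,0,0,0,0.0918, 0,0,0,0,0,0,0.0918]' 
python3 -m pendant '[0,0,0,0,0,0,0.05, 0,0,0,0,0,0,0.05, 0,0,0,0,0,0,0.05, 0,0,0,0,0,0,0.05, 0,0,-0.03,0,0,0,0.05, 0,0,-0.04,0,0,0,0.05, 0,0,-0.04,0,0,0,0.05, 0,0,-0.04,0,0,0,0.05]' 30
python3 - <<'E'
from h import *
to((.474,.071,.21))
E
```

```text
clock: 2.4
position: [0.5785, 0.3794, 0.0604]
ee_rot: [0.0, -3.139, 0.003]
force: [-0.0, 0.7, 0.4]
width: 1.0
gripper_force: 0.0
clock: 3.4
position: [0.579, 0.3797, 0.2126]
ee_rot: [0.0, -3.141, 0.001]
force: [-0.2, 0.1, -2.1]
width: 0.711
gripper_force: 30.0
t 3.4 pos [0.579  0.3797 0.2126] y-axis [-0.  1. -0.] z [-0.001 -0.    -1.   ] w 0.711 gf 30.0 F [-0.2  0.1 -2.1] tool shift: [ 0.105  -0.3087  0.0028]
```

```bash
python3 -m pendant '[0.015,-0.044,0,0,0,0,0.05, 0.015,-0.044,0,0,0,0,0.05, 0.015,-0.044,0,0,0,0,0.05, 0.015,-0.044,0,0,0,0,0.05, 0,0,0,0,0,0,0.05]'
python3 - <<'E'
from h import *
o,m=rim("w2.png",.06); print(o)
to((.474,.071,.21))
E
```

```text
clock: 4.03
position: [0.5186, 0.1995, 0.2118]
ee_rot: [-0.008, -3.141, 0.003]
force: [-0.1, 0.0, -1.8]
width: 0.716
gripper_force: 30.0
[(0.783, 0.497, 0.029), (0.775, 0.031, 0.014), (0.794, 0.052, 0.275), (0.614, 0.449, 0.098), (0.619, -0.048, 0.098), (0.561, -0.068, 0.067), (0.539, 0.429, 0.067), (0.512, -0.07, 0.074), (0.503, 0.425, 0.067), (0.617, 0.199, 0.138), (0.484, 0.24, 0.018), (0.471, 0.22, 0.035), (0.478, 0.453, 0.041), (0.443, 0.449, 0.045), (0.442, 0.345, 0.016), (0.416, 0.438, 0.055), (0.453, 0.069, 0.206), (0.374, 0.077, 0.021), (0.353, -0.044, 0.05)]
t 4.08 pos [0.5191 0.2021 0.2119] y-axis [ 0.003  1.    -0.   ] z [-0. -0. -1.] w 0.708 gf 30.0 F [-0.4  1.5 -2.2] tool shift: [ 0.0447 -0.1313  0.002 ]
```

View pics/w2.png

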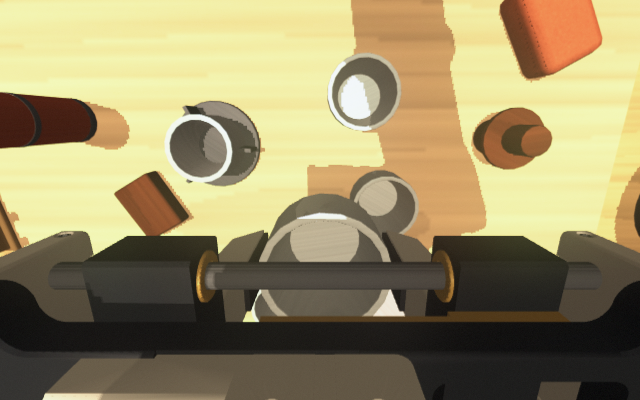

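Run:
```python
from h import *
c=cam("wrist")
for n,u,v,z in (("stand",198.5,148,.06),("E",364,92,.082),("stop knob",538,139,.082)): print(n,np.round(onz(c,u,v,z),4))
for t in np.linspace(0,5.5,8): pass
print([np.round(proj(c,(.474+.034*np.cos(a),.071+.034*np.sin(a),.06))) for a in (0,1.57,3.14,4.71)])
```

```text
stand [0.474  0.0758 0.06  ]
E [0.4233 0.2377 0.082 ]
stop knob [0.4646 0.3999 0.082 ]
[array([198., 181.]), array([228., 148.]), array([190., 113.]), array([160., 148.])]
```

```bash
python3 -m pendant '[0.016,-0.044,0,0,0,0,0.05, 0.016,-0.044,0,0,0,0,0.05, 0.015,-0.0437,0,0,0,0,0.05, 0,0,0.04,0,0,0,0.05, 0,0,0.04,0,0,0,0.05, 0,0,0.015,0,0,0,0.05, 0,0,0.015,0,0,0,0.05, 0,0,0.01,0,0,0,0.05, 0,0,0.005,0,0,0,0.05]'
python3 - <<'E'
from h import *
to((.472,.072,.0765))
E
```

```text
clock: 5.2
position: [0.4727, 0.0724, 0.0866]
ee_rot: [-0.0, 3.141, 0.0]
force: [1.4, 0.9, -1.9]
width: 0.712
gripper_force: 30.0
t 5.2 pos [0.4727 0.0724 0.0866] y-axis [-0.  1.  0.] z [ 0.  0. -1.] w 0.712 gf 30.0 F [ 1.4  0.9 -1.9] tool shift: [ 0.0007 -0.0004  0.0101]
```

```bash
python3 -m pendant '[0,0,0.005,0,0,0,0.05, 0,0,0.004,0,0,0,0.05, 0,0,0.001,0,0,0,0.05]'
python3 -m pendant '[0,0,0,0,0,0,0.0918, 0,0,0,0,0,0,0.0918, 0,0,0,0,0,0,0.0918, 0,0,-0.04,0,0,0,0.0918, 0,0,-0.04,0,0,0,0.0918, 0,0,-0.05,0,0,0,0.0918, 0,0,-0.02,0,0,0,0.0918, 0,0,0,0,0,0,0.0918]'
python3 - <<'E'
from h import *
o,m=rim("w3.png",.098); print(o)
to((.533,.261,.22))
E
```

```text
clock: 5.58
position: [0.4728, 0.0721, 0.0781]
ee_rot: [-0.0, 3.141, 0.001]
force: [-9.6, -1.9, 31.9]
width: 0.707
gripper_force: 30.0
clock: 6.58
position: [0.4733, 0.0725, 0.228]
ee_rot: [-0.0, 3.138, 0.002]
force: [0.3, 0.5, -0.3]
width: 1.002
gripper_force: 0.0
[(0.712, 0.213, 0.017), (0.673, -0.076, 0.016), (0.664, 0.116, 0.015), (0.713, 0.074, 0.119), (0.693, -0.204, 0.118), (0.561, 0.39, 0.017), (0.569, 0.073, 0.177), (0.564, -0.154, 0.039), (0.51, 0.24, 0.037), (0.474, -0.209, 0.037), (0.444, -0.207, 0.03), (0.454, -0.128, 0.034), (0.462, 0.073, 0.044), (0.408, -0.161, 0.064), (0.421, 0.226, 0.032)]
t 6.62 pos [0.4725 0.0723 0.2267] y-axis [-0.  1.  0.] z [ 0.001  0.    -1.   ] w 1.002 gf 0.0 F [ 0.2  0.  -0.3] tool shift: [-0.0605  0.1887  0.0068]
```

View pics/w3.png

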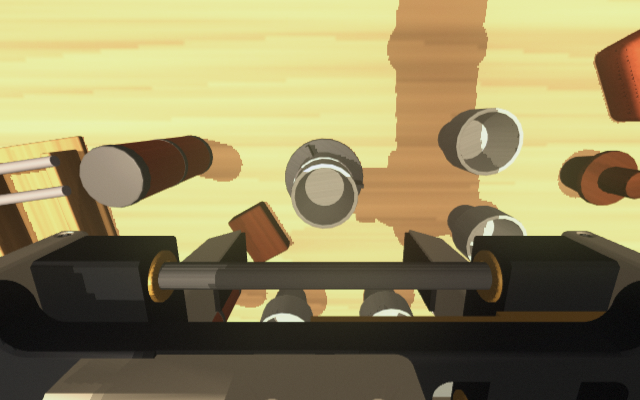

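Run:
```python
from h import *
c=cam("wrist")
print(np.round(onz(c,325.5,192,.098),4), onz(c,291.5,192,.098)[1]-onz(c,359,192,.098)[1], onz(c,325,228,.098)[0],onz(c,325,157,.098)[0])
print([np.round(onz(c,*p,.082),4) for p in ((487,141),(490,236))])
```

```text
[0.4677 0.0735 0.098 ] -0.0651682415667783 0.504727431900947 0.43407799495072563
[array([0.4204, 0.2311, 0.082 ]), array([0.5198, 0.2489, 0.082 ])]
```

```bash
python3 -m pendant '[0.013,0.04,0,0,0,0,0.0918, 0.013,0.04,0,0,0,0,0.0918, 0.013,0.04,0,0,0,0,0.0918, 0.013,0.04,0,0,0,0,0.0918, 0,0,0,0,0,0,0.0918, 0,0,0,0,0,0,0.0918]'
cat >> h.py <<'E'
def near(z=.082,f=None,d=.05):
    s=observe()["position"]; o,m=rim(f,z); print([k for k in o if np.hypot(k[0]-s[0],k[1]-s[1])<d])
E
python3 - <<'E'
from h import *
near(f="w4.png"); to((.421,.232,.061))
E
```

```text
clock: 7.38
position: [0.4201, 0.2313, 0.2255]
ee_rot: [0.0, -3.14, 0.003]
force: [-0.4, -0.5, 0.2]
width: 0.999
gripper_force: 0.0
[(0.421, 0.235, 0.034)]
t 7.42 pos [0.4203 0.231  0.2257] y-axis [ 0.001  1.    -0.001] z [-0.001 -0.001 -1.   ] w 0.999 gf 0.0 F [ 0.6 -0.3  1.1] tool shift: [-0.0009  0.0013  0.1647]
```

```bash
python3 -m pendant '[-0.001,0.003,0.04,0,0,0,0.0918, 0,0,0.04,0,0,0,0.0918, 0,0,0.04,0,0,0,0.0918, 0,0,0.035,0,0,0,0.0918, 0,0,0.01,0,0,0,0.0918, 0,0,0,0,0,0,0.0918, 0,0,0,0,0,0,0.05, 0,0,0,0,0,0,0.05, 0,0,0,0,0,0,0.05, 0,0,0,0,0,0,0.05]' 30
python3 -m pendant '[0,0,-0.04,0,0,0,0.05, 0,0,-0.05,0,0,0,0.05, 0,0,-0.05,0,0,0,0.05, -0.01225,-0.0403,0,0,0,0,0.05, -0.01225,-0.0403,0,0,0,0,0.05, -0.01225,-0.0403,0,0,0,0,0.05, -0.01225,-0.0403,0,0,0,0,0.05, 0,0,0,0,0,0,0.05, 0,0,0,0,0,0,0.05]'
python3 - <<'E'
from h import *
to((.470,.073,.1145)); shot("wrist","w5.png")
E
```

```text
clock: 8.68
position: [0.4219, 0.2352, 0.0624]
ee_rot: [0.0, 3.141, 0.001]
force: [0.4, -1.2, 7.2]
width: 0.723
gripper_force: 30.0
clock: 9.8
position: [0.4701, 0.0745, 0.2016]
ee_rot: [0.0, -3.141, -0.001]
force: [0.1, 0.1, -2.9]
width: 0.722
gripper_force: 30.0
t 9.8 pos [0.4701 0.0745 0.2016] y-axis [-0.  1.  0.] z [-0.001  0.    -1.   ] w 0.722 gf 30.0 F [ 0.1  0.1 -2.9] tool shift: [ 0.     -0.0015  0.0871]
```

```bash
python3 -m pendant '[0,-0.0015,0.04,0,0,0,0.05, 0,0,0.02,0,0,0,0.05, 0,0,0.01,0,0,0,0.05, 0,0,0.005,0,0,0,0.05, 0,0,0.004,0,0,0,0.05, 0,0,0.003,0,0,0,0.05, 0,0,0,0,0,0,0.05]'
python3 -m pendant '[0,0,0.002,0,0,0,0.05, 0,0,0.001,0,0,0,0.05, 0,0,0,0,0,0,0.05]'
```

```text
clock: 10.72
position: [0.4709, 0.0726, 0.12]
ee_rot: [0.0, 3.141, 0.0]
force: [1.3, 0.0, -2.4]
width: 0.719
gripper_force: 30.0
clock: 11.1
position: [0.4711, 0.0725, 0.117]
ee_rot: [0.0, 3.14, 0.0]
force: [3.5, -0.8, -0.5]
width: 0.722
gripper_force: 30.0
```

```bash
python3 -m pendant '[-0.001,0,0.001,0,0,0,0.05, 0,0,0.001,0,0,0,0.05, 0,0,0,0,0,0,0.05]'
python3 -m pendant '[0,0,0,0,0,0,0.0918, 0,0,0,0,0,0,0.0918, 0,0,0,0,0,0,0.0918, 0,0,-0.04,0,0,0,0.0918, 0,0,-0.04,0,0,0,0.0918, 0,0,-0.05,0,0,0,0.0918, 0,0,0,0,0,0,0.0918, 0,0,0,0,0,0,0.0918]'
python3 - <<'E'
from h import *
near(.136,f="w6.png"); to((.529,.257,.22))
E
```

```text
clock: 11.48
position: [0.4717, 0.0725, 0.1161]
ee_rot: [0.0, 3.141, 0.001]
force: [-4.6, -2.2, 20.6]
width: 0.722
gripper_force: 30.0
clock: 12.48
position: [0.471, 0.0725, 0.2442]
ee_rot: [0.001, -3.141, 0.0]
force: [0.1, -0.2, -0.2]
width: 1.002
gripper_force: 0.0
[(0.46, 0.072, 0.044)]
t 12.53 pos [0.4707 0.0724 0.2436] y-axis [-0.  1. -0.] z [-0.002 -0.    -1.   ] w 1.0 gf 0.0 F [ 0.8 -0.5 -0.7] tool shift: [-0.0584  0.1846  0.0234]
```

View pics/w6.png

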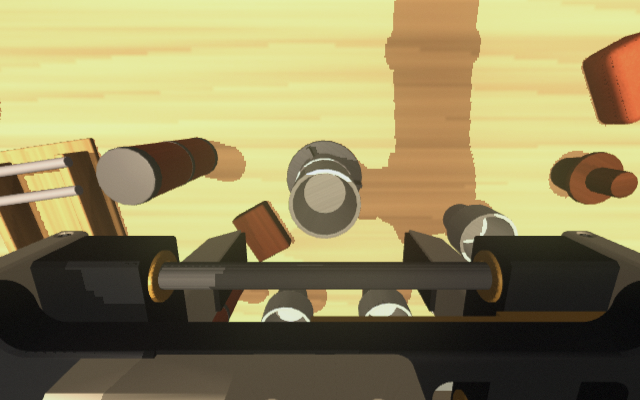

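```bash
python3 -m pendant '[-0.0117,0.037,0,0,0,0,0.0918, -0.0117,0.037,0,0,0,0,0.0918, -0.0117,0.037,0.01,0,0,0,0.0918, -0.0117,0.037,0.01,0,0,0,0.0918, -0.0117,0.037,0,0,0,0,0.0918, 0,0,0,0,0,0,0.0918, 0,0,0,0,0,0,0.0918]'
python3 - <<'E'
from h import *
near(f="w7.png"); to((.529,.257,.061))
E
```

```text
clock: 13.4
position: [0.5293, 0.2565, 0.2233]
ee_rot: [-0.0, -3.139, 0.003]
force: [-0.3, -0.6, 0.4]
width: 0.999
gripper_force: 0.0
[(0.529, 0.259, 0.034)]
t 13.45 pos [0.5295 0.2561 0.2237] y-axis [ 0.001  1.    -0.002] z [-0.002 -0.002 -1.   ] w 0.999 gf 0.0 F [-0.5 -0.1  0.2] tool shift: [0.0003 0.0012 0.1627]
```

```bash
python3 -m pendant '[0,0.002,0.04,0,0,0,0.0918, 0,0,0.04,0,0,0,0.0918, 0,0,0.04,0,0,0,0.0918, 0,0,0.032,0,0,0,0.0918, 0,0,0.01,0,0,0,0.0918, 0,0,0,0,0,0,0.0918, 0,0,0,0,0,0,0.05, 0,0,0,0,0,0,0.05, 0,0,0,0,0,0,0.05, 0,0,0,0,0,0,0.05]' 30
python3 -m pendant '[0,0,-0.04,0,0,0,0.05, 0,0,-0.05,0,0,0,0.05, 0,0,-0.05,0,0,0,0.05, 0.0116,-0.037,-0.03,0,0,0,0.05, 0.0116,-0.037,0,0,0,0,0.05, 0.0116,-0.037,0,0,0,0,0.05, 0.0116,-0.037,0,0,0,0,0.05, 0.0116,-0.037,0,0,0,0,0.05, 0,0,0,0,0,0,0.05, 0,0,0,0,0,0,0.05]'
python3 - <<'E'
from h import *
to((.471,.0725,.154)); shot("wrist","w8.png")
E
```

```text
clock: 14.7
position: [0.5304, 0.2595, 0.0634]
ee_rot: [0.0, 3.141, 0.001]
force: [0.2, -1.6, 5.6]
width: 0.705
gripper_force: 30.0
clock: 15.95
position: [0.4719, 0.075, 0.2327]
ee_rot: [-0.0, 3.142, 0.001]
force: [-0.2, 0.7, -1.7]
width: 0.703
gripper_force: 30.0
t 15.95 pos [0.4719 0.075  0.2327] y-axis [-0.  1.  0.] z [ 0.  0. -1.] w 0.703 gf 30.0 F [-0.2  0.7 -1.7] tool shift: [ 0.0009 -0.0025  0.0787]
```

```bash
python3 -m pendant '[0.0005,-0.0025,0.035,0,0,0,0.05, 0,0,0.02,0,0,0,0.05, 0,0,0.01,0,0,0,0.05, 0,0,0.006,0,0,0,0.05, 0,0,0.003,0,0,0,0.05, 0,0,0,0,0,0,0.05]'
python3 -m pendant '[0,0,0.002,0,0,0,0.05, 0,0,0.001,0,0,0,0.05, 0,0,0,0,0,0,0.05]'
```

```text
clock: 16.75
position: [0.4717, 0.0721, 0.159]
ee_rot: [-0.0, 3.141, 0.0]
force: [-0.3, -0.0, -1.9]
width: 0.703
gripper_force: 30.0
clock: 17.12
position: [0.4714, 0.072, 0.1558]
ee_rot: [-0.0, 3.141, 0.0]
force: [-0.4, -0.5, -2.3]
width: 0.702
gripper_force: 30.0
```

```bash
python3 -m pendant '[0,0,0.001,0,0,0,0.05, 0,0,0.001,0,0,0,0.05, 0,0,0,0,0,0,0.05]'
python3 -m pendant '[0,0,0,0,0,0,0.0918, 0,0,0,0,0,0,0.0918, 0,0,0,0,0,0,0.0918, 0,0,-0.04,0,0,0,0.0918, 0,0,-0.04,0,0,0,0.0918, 0,0,-0.02,0,0,0,0.0918, 0,0,0,0,0,0,0.0918]'
python3 - <<'E'
from h import *
c,im,s=shot("wrist","w9.png"); print(np.round(proj(c,(.471,.0725,.174))))
to((.643,.149,.25))
E
```

```text
clock: 17.5
position: [0.4721, 0.0723, 0.1551]
ee_rot: [-0.0, 3.14, 0.002]
force: [-3.7, 0.0, 15.2]
width: 0.707
gripper_force: 30.0
clock: 18.38
position: [0.4723, 0.0722, 0.2549]
ee_rot: [-0.0, 3.139, 0.001]
force: [-0.2, 0.2, -0.5]
width: 1.001
gripper_force: 0.0
[324. 210.]
t 18.43 pos [0.4716 0.072  0.2537] y-axis [-0.  1.  0.] z [ 0.001  0.    -1.   ] w 0.999 gf 0.0 F [0.2 0.2 0.1] tool shift: [-0.1714  0.0769  0.0038]
```

```bash
python3 -m pendant '[-0.043,0.0193,0,0,0,0,0.0918, -0.043,0.0193,0.01,0,0,0,0.0918, -0.043,0.0193,0.01,0,0,0,0.0918, -0.043,0.0193,0.01,0,0,0,0.0918, 0,0,0,0,0,0,0.0918, 0,0,0,0,0,0,0.0918]'
python3 - <<'E'
from h import *
near(f="w10.png"); to((.643,.149,.061))
E
```

```text
clock: 19.18
position: [0.6425, 0.1487, 0.222]
ee_rot: [-0.0, -3.139, 0.002]
force: [0.4, 0.8, 0.2]
width: 1.004
gripper_force: 0.0
[(0.643, 0.15, 0.034)]
t 19.23 pos [0.6425 0.1485 0.2229] y-axis [ 0.     1.    -0.001] z [-0.002 -0.001 -1.   ] w 1.004 gf 0.0 F [ 0.  -0.6  1. ] tool shift: [-0.0008  0.0007  0.1619]
```

View pics/w10.png

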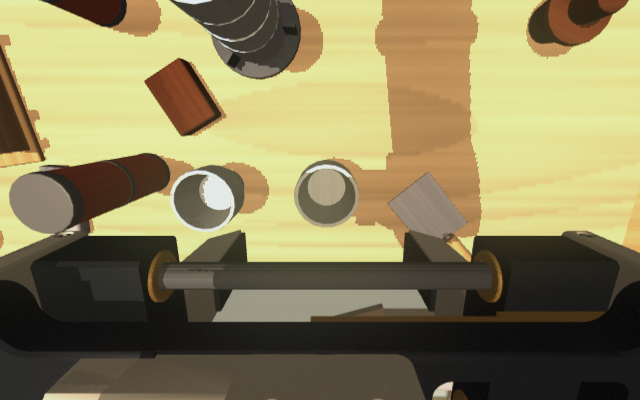

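```bash
python3 -m pendant '[-0.0005,0.001,0.04,0,0,0,0.0918, 0,0,0.04,0,0,0,0.0918, 0,0,0.04,0,0,0,0.0918, 0,0,0.031,0,0,0,0.0918, 0,0,0.01,0,0,0,0.0918, 0,0,0,0,0,0,0.0918, 0,0,0,0,0,0,0.05, 0,0,0,0,0,0,0.05, 0,0,0,0,0,0,0.05, 0,0,0,0,0,0,0.05]' 30
python3 -m pendant '[0,0,-0.04,0,0,0,0.05, 0,0,-0.05,0,0,0,0.05, 0,0,-0.05,0,0,0,0.05, 0,0,-0.05,0,0,0,0.05, 0.043,-0.0192,-0.01,0,0,0,0.05, 0.043,-0.0192,0,0,0,0,0.05, 0.043,-0.0192,0,0,0,0,0.05, 0.043,-0.0192,0,0,0,0,0.05, 0,0,0,0,0,0,0.05, 0,0,0,0,0,0,0.05]'
python3 - <<'E'
from h import *
to((.471,.0725,.193)); shot("wrist","w11.png")
E
```

```text
clock: 20.48
position: [0.6444, 0.1502, 0.0635]
ee_rot: [-0.0, 3.14, 0.0]
force: [-0.3, -0.3, 6.7]
width: 0.722
gripper_force: 30.0
clock: 21.72
position: [0.4723, 0.0737, 0.2629]
ee_rot: [-0.0, 3.141, 0.001]
force: [-0.2, 0.5, -2.4]
width: 0.724
gripper_force: 30.0
t 21.73 pos [0.4723 0.0737 0.2629] y-axis [-0.  1.  0.] z [ 0.001  0.    -1.   ] w 0.724 gf 30.0 F [-0.2  0.5 -2.4] tool shift: [ 0.0014 -0.0012  0.0699]
```

```bash
python3 -m pendant '[0.001,-0.0012,0.035,0,0,0,0.05, 0,0,0.02,0,0,0,0.05, 0,0,0.007,0,0,0,0.05, 0,0,0.003,0,0,0,0.05, 0,0,0.001,0,0,0,0.05, 0,0,0,0,0,0,0.05]'
python3 -m pendant '[0,0,0.001,0,0,0,0.05, 0,0,0.001,0,0,0,0.05, 0,0,0.001,0,0,0,0.05, 0,0,0,0,0,0,0.05]'
```

```text
clock: 22.52
position: [0.4714, 0.0723, 0.1973]
ee_rot: [-0.0, 3.141, 0.001]
force: [0.1, 0.1, -2.4]
width: 0.721
gripper_force: 30.0
clock: 23.02
position: [0.4709, 0.0722, 0.1937]
ee_rot: [0.0, -3.142, -0.0]
force: [0.2, 0.4, -2.3]
width: 0.723
gripper_force: 30.0
```

```bash
python3 -m pendant '[0,0,0.001,0,0,0,0.05, 0,0,0.001,0,0,0,0.05, 0,0,0,0,0,0,0.05]'
python3 -m pendant '[0,0,0,0,0,0,0.0918, 0,0,0,0,0,0,0.0918, 0,0,0,0,0,0,0.0918, 0,0,-0.04,0,0,0,0.0918, 0,0,-0.04,0,0,0,0.0918, 0,0,-0.02,0,0,0,0.0918, 0,0,0,0,0,0,0.0918]'
python3 - <<'E'
from h import *
to((.647,.025,.25)); shot("wrist","w12.png")
E
```

```text
clock: 23.4
position: [0.4715, 0.0723, 0.1933]
ee_rot: [0.0, 3.14, 0.001]
force: [-4.9, -0.6, 15.8]
width: 0.721
gripper_force: 30.0
clock: 24.28
position: [0.4718, 0.0724, 0.2929]
ee_rot: [-0.0, 3.139, 0.001]
force: [-0.7, -0.4, -0.1]
width: 1.003
gripper_force: 0.0
t 24.27 pos [0.4718 0.0724 0.2929] y-axis [-0.     1.     0.001] z [ 0.003  0.001 -1.   ] w 1.003 gf 0.0 F [-0.7 -0.4 -0.1] tool shift: [-0.1751 -0.0475  0.0433]
```

```bash
python3 -m pendant '[-0.044,-0.012,0,0,0,0,0.0918, -0.044,-0.012,0.01,0,0,0,0.0918, -0.044,-0.012,0.01,0,0,0,0.0918, -0.043,-0.0115,0.01,0,0,0,0.0918, 0,0,0,0,0,0,0.0918, 0,0,0,0,0,0,0.0918]'
python3 - <<'E'
from h import *
near(f="w13.png"); to((.647,.025,.061)); print(np.round(observe()["joints"],2))
E
```

```text
clock: 25.08
position: [0.645, 0.0248, 0.2601]
ee_rot: [0.0, -3.139, 0.0]
force: [-0.2, 0.1, -0.1]
width: 1.0
gripper_force: 0.0
[(0.648, 0.024, 0.034)]
t 25.12 pos [0.645  0.025  0.2609] y-axis [-0.  1.  0.] z [-0.002  0.    -1.   ] w 0.999 gf 0.0 F [-0.2 -0.4  0.1] tool shift: [-2.300e-03 -1.000e-04  1.999e-01]
[-0.25  0.45  0.19  1.49 -0.09  1.2   1.53]
```

```bash
python3 -m pendant '[-0.0025,0,0,0,0,0.1745,0.0918, 0,0,0.01,0,0,0.1745,0.0918, 0,0,0.01,0,0,0.1745,0.0918, 0,0,0.01,0,0,0.1745,0.0918, 0,0,0,0,0,0.1745,0.0918, 0,0,0,0,0,0.1745,0.0918, 0,0,0,0,0,0.1745,0.0918, 0,0,0,0,0,0.1745,0.0918, 0,0,0,0,0,0.1745,0.0918, 0,0,0,0,0,0,0.0918]'
python3 - <<'E'
from h import *
near(f="w14.png"); to((.648,.024,.0625))
E
```

```text
clock: 26.38
position: [0.6478, 0.0255, 0.2321]
ee_rot: [-2.219, -2.224, -0.001]
force: [-0.2, 0.2, -0.1]
width: 1.0
gripper_force: 0.0
[]
t 26.43 pos [0.6479 0.0253 0.2321] y-axis [1.    0.005 0.   ] z [ 0.     0.001 -1.   ] w 1.001 gf 0.0 F [-0.9  0.   0.7] tool shift: [-0.0014  0.      0.1696]
```

```bash
python3 -m pendant '[-0.0014,0,0.04,0,0,0,0.0918, 0,0,0.04,0,0,0,0.0918, 0,0,0.04,0,0,0,0.0918, 0,0,0.037,0,0,0,0.0918, 0,0,0.0125,0,0,0,0.0918, 0,0,0,0,0,0,0.0918, 0,0,0,0,0,0,0.05, 0,0,0,0,0,0,0.05, 0,0,0,0,0,0,0.05, 0,0,0,0,0,0,0.05]' 30
python3 -m pendant '[0,0,-0.04,0,0,0,0.05, 0,0,-0.05,0,0,0,0.05, 0,0,-0.05,0,0,0,0.05, 0,0,-0.05,0,0,0,0.05, 0,0,-0.045,0,0,0,0.05, 0.012,-0.0443,0,0,0,0,0.05, 0.012,-0.0443,0,0,0,0,0.05, 0.012,-0.0443,0,0,0,0,0.05, 0.012,-0.0443,0,0,0,0,0.05, 0,0,0,0,0,0,0.05]'
python3 - <<'E'
from h import *
to((.471,.0725,.232)); shot("wrist","w15.png")
E
```

```text
clock: 27.68
position: [0.6493, 0.0233, 0.0632]
ee_rot: [2.22, 2.221, 0.002]
force: [1.2, 0.6, 5.6]
width: 0.719
gripper_force: 30.0
clock: 28.92
position: [0.4678, 0.0722, 0.2969]
ee_rot: [-2.216, -2.223, 0.001]
force: [0.7, 0.1, -2.1]
width: 0.719
gripper_force: 30.0
t 28.93 pos [0.4678 0.0722 0.2969] y-axis [ 1.     0.003 -0.003] z [-0.003  0.002 -1.   ] w 0.719 gf 30.0 F [ 0.7  0.1 -2.1] tool shift: [0.0002 0.0034 0.0649]
```

View pics/w15.png

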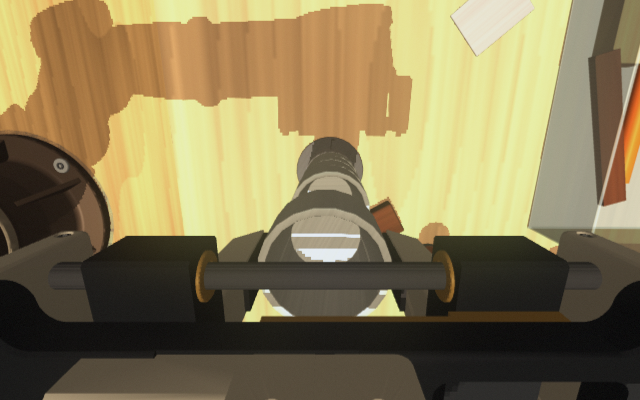

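```bash
python3 -m pendant '[0,0.002,0.03,0,0,0,0.05, 0,0,0.012,0,0,0,0.05, 0,0,0,0,0,0,0.05]'
python3 -m pendant '[0,0,0.01,0,0,0,0.05, 0,0,0.006,0,0,0,0.05, 0,0,0.002,0,0,0,0.05, 0,0,0.001,0,0,0,0.05, 0,0,0,0,0,0,0.05]'
```

```text
clock: 29.35
position: [0.4731, 0.0707, 0.2546]
ee_rot: [-2.222, -2.221, 0.003]
force: [-0.1, 0.8, -2.5]
width: 0.717
gripper_force: 30.0
clock: 29.98
position: [0.4732, 0.0712, 0.2363]
ee_rot: [-2.221, -2.222, -0.0]
force: [-0.7, 0.6, -1.7]
width: 0.715
gripper_force: 30.0
```

```bash
python3 -m pendant '[0.001,-0.002,0.002,0,0,0,0.05, 0,0,0.002,0,0,0,0.05, 0,0,0.001,0,0,0,0.05, 0,0,0.0005,0,0,0,0.05, 0,0,0,0,0,0,0.05]'
python3 -m pendant '[0,0,0.001,0,0,0,0.05, 0,0,0,0,0,0,0.05]'
```

```text
clock: 30.6
position: [0.4713, 0.0722, 0.2311]
ee_rot: [-2.221, -2.222, -0.001]
force: [-1.6, -0.1, 5.4]
width: 0.719
gripper_force: 30.0
clock: 30.85
position: [0.4714, 0.0723, 0.2309]
ee_rot: [-2.221, -2.221, -0.001]
force: [-5.1, -0.3, 15.5]
width: 0.718
gripper_force: 30.0
```

```bash
python3 -m pendant '[0,0,0,0,0,0,0.0918, 0,0,0,0,0,0,0.0918, 0,0,0,0,0,0,0.0918, 0,0,-0.04,0,0,0,0.0918, 0,0,-0.04,0,0,0,0.0918, 0,0,-0.02,0,0,0,0.0918, 0.044,-0.001,0,0,0,0,0.0918, 0.046,-0.001,0,0,0,0,0.0918, 0.046,-0.001,0,0,0,0,0.0918, 0.046,-0.001,0.02,0,0,0,0.0918]'
python3 -m pendant '[0.046,-0.001,0.04,0,0,0,0.0918, 0.046,-0.001,0.04,0,0,0,0.08, 0.046,-0.001,0.01,0,0,0,0.07, 0,0,0,0,0,0,0.06, 0,0,0,0,0,0,0.06]'
python3 - <<'E'
from h import *
to((.464,.391,.063)); c,im,s=shot("wrist","w16.png"); print(np.round(proj(c,(.464,.391,.082))))
shot("top","top1.png");shot("side","side1.png")
a=cv2.imread("pics/w16.png")[60:380,100:560]; b=cv2.imread("pics/side1.png")[90:290,200:420]
b=cv2.resize(b,(330,300),interpolation=cv2.INTER_CUBIC); b=cv2.copyMakeBorder(b,0,20,0,0,cv2.BORDER_CONSTANT)
cv2.imwrite("pics/m1.png",np.hstack([a,b]))
E
```

```text
clock: 32.1
position: [0.4678, 0.2561, 0.3106]
ee_rot: [2.221, 2.222, 0.005]
force: [0.1, 0.2, 0.5]
width: 1.005
gripper_force: 0.0
clock: 32.72
position: [0.4644, 0.3915, 0.2196]
ee_rot: [2.221, 2.221, -0.001]
force: [1.2, 0.0, 0.3]
width: 0.664
gripper_force: 0.0
t 32.73 pos [0.4644 0.3915 0.2196] y-axis [1. 0. 0.] z [ 0.    -0.001 -1.   ] w 0.664 gf 0.0 F [1.2 0.  0.3] tool shift: [-0.0004 -0.0004  0.1566]
[324. 195.]
```

View pics/m1.png

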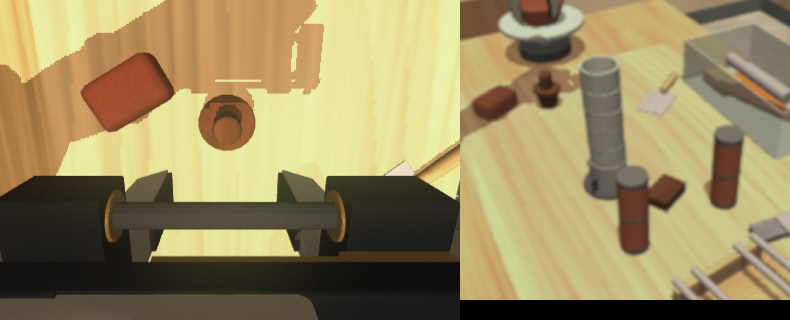

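Run:
```python
from h import *
c=cam("wrist"); print(np.round(onz(c,327.5,190,.082),4),np.round(onz(c,327,182.5,.048),4))
```

```text
[0.4676 0.3957 0.082 ] [0.4674 0.3962 0.048 ]
```

```bash
python3 -m pendant '[0.0043,0.003,0.04,0,0,0,0.06, 0,0,0.04,0,0,0,0.06, 0,0,0.04,0,0,0,0.06, 0,0,0.027,0,0,0,0.06, 0,0,0.01,0,0,0,0.06, 0,0,0,0,0,0,0.06, 0,0,0,0,0,0,0.02, 0,0,0,0,0,0,0.02, 0,0,0,0,0,0,0.02, 0,0,0,0,0,0,0.02]' 30
python3 -m pendant '[0,0,-0.03,0,0,0,0.02, 0,0,-0.05,0,0,0,0.02, 0,0,-0.05,0,0,0,0.02, 0,0,-0.05,0,0,0,0.02, 0,0,-0.05,0,0,0,0.02, 0,0,-0.05,0,0,0,0.02, 0,0,-0.01,0,0,0,0.02, 0,0,0,0,0,0,0.02]'
python3 - <<'E'
from h import *
to((.471,.0725,.348)); c,im,s=shot("wrist","w17.png")
E
```

```text
clock: 34.12
position: [0.4671, 0.3968, 0.0631]
ee_rot: [-2.221, -2.222, -0.001]
force: [-1.7, 0.3, 2.6]
width: 0.322
gripper_force: 30.0
clock: 35.12
position: [0.467, 0.3965, 0.3524]
ee_rot: [-2.221, -2.222, -0.0]
force: [0.4, -0.0, -1.7]
width: 0.318
gripper_force: 30.0
t 35.12 pos [0.467  0.3965 0.3524] y-axis [ 1.  0. -0.] z [-0.  0. -1.] w 0.318 gf 30.0 F [ 0.4 -0.  -1.7] tool shift: [-0.324   0.0039  0.0044]
```

```bash
python3 -m pendant '[-0.0404,0.0005,0,0,0,0,0.02, -0.0404,0.0005,0,0,0,0,0.02, -0.0404,0.0005,0,0,0,0,0.02, -0.0404,0.0005,0,0,0,0,0.02, -0.0404,0.0005,0,0,0,0,0.02, -0.0404,0.0005,0,0,0,0,0.02, -0.0404,0.0005,0,0,0,0,0.02, -0.0404,0.0005,0,0,0,0,0.02, 0,0,0,0,0,0,0.02, 0,0,0,0,0,0,0.02]'
python3 - <<'E'
from h import *
to((.471,.073,.273)); c,im,s=shot("wrist","w18.png")
E
```

```text
clock: 36.42
position: [0.4705, 0.0739, 0.3515]
ee_rot: [-2.22, -2.221, 0.003]
force: [-0.2, 0.4, -1.3]
width: 0.318
gripper_force: 30.0
t 36.42 pos [0.4705 0.0739 0.3515] y-axis [ 1.     0.001 -0.002] z [-0.002 -0.    -1.   ] w 0.318 gf 30.0 F [-0.2  0.4 -1.3] tool shift: [-0.0009  0.0006  0.0785]
```

View pics/w18.png

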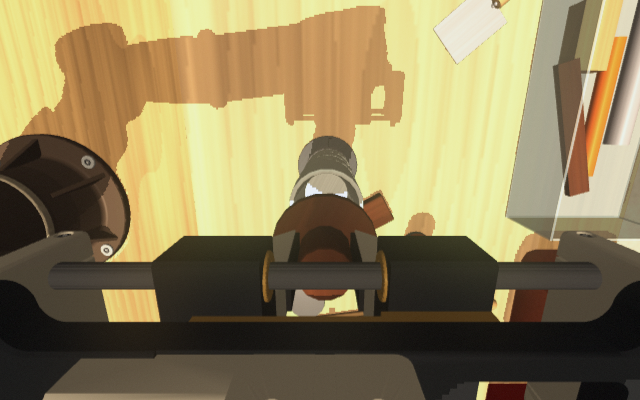

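The stopper (flange at about (325,230)) is held over the top cup rim at (326,190), aligned. Lowering.

```bash
python3 -m pendant '[-0.0005,0,0.035,0,0,0,0.02, 0,0,0.02,0,0,0,0.02, 0,0,0.01,0,0,0,0.02, 0,0,0.006,0,0,0,0.02, 0,0,0.003,0,0,0,0.02, 0,0,0.001,0,0,0,0.02, 0,0,0,0,0,0,0.02]'
python3 -m pendant '[0,0,0.001,0,0,0,0.02, 0,0,0.001,0,0,0,0.02, 0,0,0.0005,0,0,0,0.02, 0,0,0,0,0,0,0.02]'
```

```text
clock: 37.35
position: [0.4714, 0.0729, 0.2781]
ee_rot: [2.221, 2.222, 0.001]
force: [0.2, -0.5, -1.0]
width: 0.319
gripper_force: 30.0
clock: 37.85
position: [0.4712, 0.0728, 0.2752]
ee_rot: [-2.221, -2.222, 0.0]
force: [1.2, 0.6, -2.4]
width: 0.32
gripper_force: 30.0
```

```bash
python3 -m pendant '[0,0,0.001,0,0,0,0.02, 0,0,0.001,0,0,0,0.02, 0,0,0.0005,0,0,0,0.02, 0,0,0,0,0,0,0.02]'
```

```text
clock: 38.35
position: [0.4714, 0.0729, 0.273]
ee_rot: [2.221, 2.222, 0.001]
force: [-0.6, 0.3, 1.4]
width: 0.318
gripper_force: 30.0
```

```bash
python3 -m pendant '[0,0,0,0,0,0,0.06, 0,0,0,0,0,0,0.06, 0,0,0,0,0,0,0.06, 0,0,-0.03,0,0,0,0.06, 0,0,-0.04,0,0,0,0.06, 0,0,-0.02,0,0,0,0.09, -0.043,-0.004,0,0,0,0,0.09, -0.043,-0.004,0,0,0,0,0.09, -0.043,-0.004,0,0,0,0,0.09, -0.043,-0.004,0,0,0,0,0.09]'
python3 -m pendant '[-0.043,-0.003,0,0,0,-0.117,0.09, -0.043,-0.003,0,0,0,0,0.09, -0.043,-0.003,0,0,0,0,0.09, 0,0,0,0,0.1745,0,0.09, 0,0,0,0,0.1745,0,0.09, 0,0,0,0,0.1745,0,0.09, 0,0,0,0,0.1745,0,0.09, 0,0,0,0,0.1745,0,0.09, 0,0,0,0,0.1745,0,0.09, 0,0,0,0,0,0,0.09]'
python3 - <<'E'
from h import *
to((.446,-.094,.11)); print(np.round(observe()["joints"],2))
c,im,s=shot("wrist","w19.png"); ct=cam("top");_,im,_=shot("top","top2.png");_,im2,_=shot("side","side2.png")
b=cv2.resize(im2[60:360,160:560],(400,300)); a=cv2.imread("pics/w19.png")
cv2.imwrite("pics/m2.png",np.hstack([cv2.resize(a,(400,250)),b[:250,:,::-1]]))
E
```

```text
clock: 39.6
position: [0.455, -0.1005, 0.3628]
ee_rot: [2.221, 2.222, 0.001]
force: [1.1, -0.3, -0.4]
width: 0.981
gripper_force: 0.0
clock: 40.85
position: [0.4567, -0.2291, 0.3559]
ee_rot: [-1.53, -1.708, -0.793]
force: [-0.1, 0.5, -0.2]
width: 0.979
gripper_force: 0.0
t 40.85 pos [ 0.4567 -0.2291  0.3559] y-axis [ 0.993  0.115 -0.01 ] z [-0.1    0.817 -0.567] w 0.979 gf 0.0 F [-0.1  0.5 -0.2] tool shift: [-0.1256  0.0074  0.251 ]
[ 0.59  0.62  0.27  1.37 -0.68  2.    0.97]
```

View pics/m2.png

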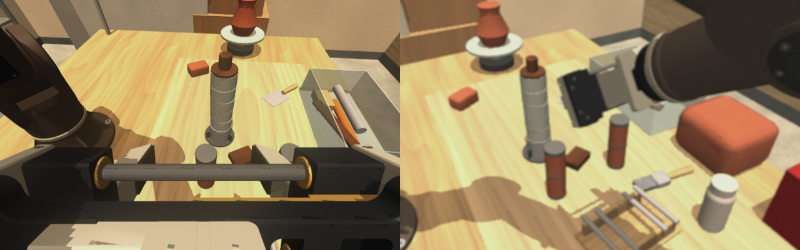

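```bash
python3 -m pendant '[-0.0287,0,0.0294,0,0,0,0.0918, -0.0287,0,0.0294,0,0,0,0.0918, -0.0287,0,0.0294,0,0,0,0.0918, -0.0287,0,0.0294,0,0,0,0.0918, -0.0287,0,0.0294,0,0,0,0.0918, 0,0,0,0,0,0,0.0918, 0,0,0,0,0,0,0.0918]'
python3 - <<'E'
from h import *
to((.446,-.094,.11)); print(np.round(observe()["joints"],2)); c,im,s=shot("wrist","w20.png")
print(np.round(proj(c,(.446,-.094,.15))),np.round(proj(c,(.446,-.094,0.1))))
E
```

```text
clock: 41.88
position: [0.4517, -0.19, 0.1571]
ee_rot: [-1.532, -1.717, -0.786]
force: [0.1, 0.2, 0.6]
width: 0.999
gripper_force: 0.0
t 41.88 pos [ 0.4517 -0.19    0.1571] y-axis [ 0.993  0.119 -0.01 ] z [-0.103  0.812 -0.574] w 0.999 gf 0.0 F [0.1 0.2 0.6] tool shift: [0.0166 0.0062 0.1056]
[ 0.55  0.78  0.24  1.62 -0.68  1.64  1.19]
[332. 150.] [332. 193.]
```

View pics/w20.png

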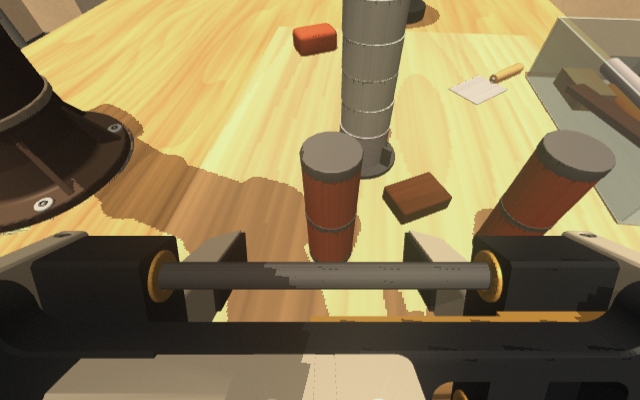

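```bash
python3 -m pendant '[0.018,0.006,0,0,0,0,0.0918, 0,0,0.03,0,0,0,0.0918, 0,0,0.03,0,0,0,0.0918, 0,0,0.03,0,0,0,0.0918, 0,0,0.0225,0,0,0,0.0918, 0,0,0,0,0,0,0.0918, 0,0,0,0,0,0,0.0918]'
python3 - <<'E'
from h import *
to((.445,-.0875,.1074))
E
```

```text
clock: 42.8
position: [0.4451, -0.0881, 0.1071]
ee_rot: [-1.532, -1.715, -0.789]
force: [-0.4, 0.5, 0.9]
width: 0.998
gripper_force: 0.0
t 42.8 pos [ 0.4451 -0.0881  0.1071] y-axis [ 0.993  0.117 -0.009] z [-0.101  0.814 -0.573] w 0.998 gf 0.0 F [-0.4  0.5  0.9] tool shift: [ 0.0005 -0.0001  0.0003]
```

```bash
python3 -m pendant '[0,0,0,0,0,0,0.03, 0,0,0,0,0,0,0.03, 0,0,0,0,0,0,0.03, 0,0,0,0,0,0,0.03, 0,0,0,0,0,0,0.03, 0.016,0,-0.012,0,0,0,0.03]' 40
python3 -m pendant '[0.0287,0,-0.02,0,0,0,0.03, 0.0287,0,-0.02,0,0,0,0.03, 0.0287,0,-0.02,0,0,0,0.03, 0.0287,0,-0.02,0,0,0,0.03, -0.0215,0,-0.0305,0,0,0,0.03, -0.0215,0,-0.0305,0,0,0,0.03, -0.0215,0,-0.0305,0,0,0,0.03, -0.0215,0,-0.0305,0,0,0,0.03, 0,0,0,0,0,0,0.03]'
python3 - <<'E'
from h import *
to((.471,-.29,.25)); print(np.round(observe()["joints"],2))
E
```

```text
clock: 43.55
position: [0.444, -0.0876, 0.1257]
ee_rot: [-1.531, -1.71, -0.786]
force: [-0.5, -0.2, -1.5]
width: 0.534
gripper_force: 40.0
clock: 44.68
position: [0.4629, -0.2387, 0.265]
ee_rot: [-1.536, -1.711, -0.787]
force: [1.3, 1.0, -2.6]
width: 0.536
gripper_force: 40.0
t 44.67 pos [ 0.4629 -0.2387  0.265 ] y-axis [ 0.993  0.114 -0.012] z [-0.1    0.813 -0.573] w 0.536 gf 40.0 F [ 1.3  1.  -2.6] tool shift: [-0.042   0.0024 -0.0339]
[ 0.59  0.72  0.26  1.43 -0.67  1.87  1.07]
```

```bash
python3 -m pendant '[0,0,0,0,-0.1745,0,0.03, 0,0,0,0,-0.1745,0,0.03, 0,0,0,0,-0.1745,0,0.03, 0,0,0,0,-0.1745,0,0.03, 0,0,0,0,-0.1745,0,0.03, 0,0,0,0,-0.1745,0,0.03, 0,0,0,0,-0.1745,0,0.03, 0,0,0,0,-0.1745,0,0.03, 0,0,0,0,-0.175,0,0.03, 0,0,0,0,0,0,0.03]'
python3 -m pendant '[0,0,0,0,0,0,0.03]'
cat > pl.py <<'E'
import sys
from h import *
# tube in hand: axis (bottom->top) in tool frame, grasp point 8 mm behind TCP; centre = 37 mm from grasp towards the bottom
s=observe(); Rm=R.from_rotvec(s["ee_rot"]).as_matrix(); tilt=np.radians(float(sys.argv[1])); off=float(sys.argv[2])
ax=Rm@np.array([np.sin(tilt),0,-np.cos(tilt)]); g=s["position"]-.008*Rm[:,2]; ctr=g-off*ax
print("axis",np.round(ax,3),"centre",np.round(ctr,4))
for b in ((.586,-.273,.076),(.471,-.290,.076)): print("tool shift to bay",np.round(Rm.T@(np.array(b)-ctr),4))
print("world up in tool",np.round(Rm.T@[0,0,1],3),np.round(s["joints"],2),np.round(s["force"],1))
E
python3 pl.py 55 .0365
python3 - <<'E'
from h import *
to((0,0,0)); shot("side","side3.png"); shot("top","top3.png")
a=cv2.imread("pics/side3.png")[60:360,180:580];b=cv2.imread("pics/top3.png")[80:380,200:600]
cv2.imwrite("pics/m3.png",np.hstack([a,b]))
E
```

```text
clock: 45.92
position: [0.4631, -0.232, 0.2639]
ee_rot: [1.742, 1.982, -0.559]
force: [-0.5, 0.1, -2.9]
width: 0.539
gripper_force: 40.0
clock: 46.05
position: [0.4629, -0.2358, 0.2652]
ee_rot: [1.752, 1.977, -0.558]
force: [-0.5, -0.9, -2.0]
width: 0.536
gripper_force: 40.0
axis [-0.117  0.993  0.006] centre [ 0.4667 -0.2676  0.2716]
tool shift to bay [0.0945 0.12   0.1708]
tool shift to bay [0.0924 0.0038 0.1738]
world up in tool [-0.568 -0.011 -0.823] [-0.4   0.18  0.41  2.07  0.67  0.96 -0.28] [-0.5 -0.9 -2. ]
t 46.05 pos [ 0.4629 -0.2358  0.2652] y-axis [ 0.993  0.117 -0.011] z [ 0.058 -0.566 -0.823] w 0.536 gf 40.0 F [-0.5 -0.9 -2. ] tool shift: [ 0.3907 -0.4292  0.0581]
```

View pics/m3.png

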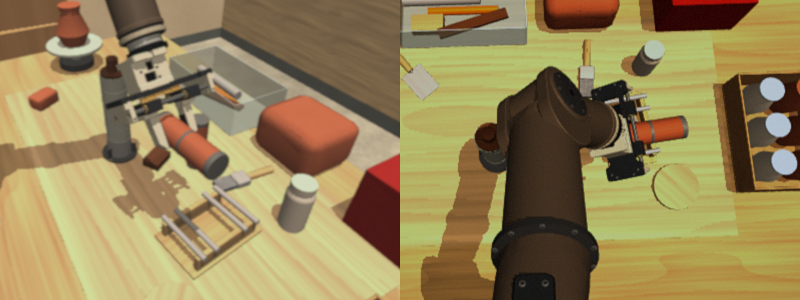

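```bash
python3 -m pendant '[0.0174,0.0009,0.0352,0,0,0,0.03, 0.0174,0.0009,0.0352,0,0,0,0.03, 0.0174,0.0008,0.0352,0,0,0,0.03, 0.0174,0.0008,0.0352,0,0,0,0.03, 0,0,0,0,0,0,0.03, 0,0,0,0,0,0,0.03]'
python3 pl.py 55 .0365
python3 - <<'E'
from h import *
shot("side","side4.png"); shot("top","top4.png");shot("wrist","w21.png")
a=cv2.imread("pics/side4.png")[180:360,280:520];b=cv2.imread("pics/top4.png")[140:320,340:520]
a=cv2.resize(a,(400,300));b=cv2.resize(b,(300,300),interpolation=cv2.INTER_CUBIC)
cv2.imwrite("pics/m4.png",np.hstack([a,b]))
E
```

```text
clock: 46.9
position: [0.4684, -0.2599, 0.111]
ee_rot: [1.751, 1.972, -0.56]
force: [0.6, -0.1, -2.8]
width: 0.535
gripper_force: 40.0
axis [-0.115  0.993  0.002] centre [ 0.4722 -0.2916  0.1175]
tool shift to bay [0.0276 0.1156 0.0301]
tool shift to bay [ 0.0252 -0.0006  0.0331]
world up in tool [-0.572 -0.009 -0.82 ] [-0.35  0.47  0.47  2.22  0.83  0.55 -0.55] [ 0.6 -0.1 -2.8]
```

View pics/m4.png

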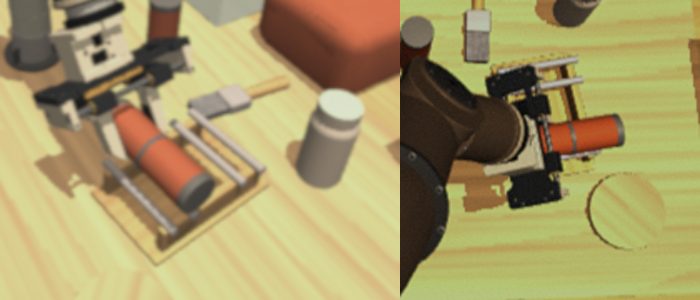

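```bash
python3 -m pendant '[0.012,-0.0006,0.0165,0,0,0,0.03, 0.008,0,0.0115,0,0,0,0.03, 0.003,0,0.0043,0,0,0,0.03, 0,0,0,0,0,0,0.03, 0,0,0,0,0,0,0.03]'
python3 pl.py 55 .0365
```

```text
clock: 47.68
position: [0.4674, -0.2586, 0.0707]
ee_rot: [1.749, 1.974, -0.559]
force: [-0.1, -0.6, -4.0]
width: 0.534
gripper_force: 40.0
axis [-0.117  0.993  0.002] centre [ 0.4712 -0.2903  0.0772]
tool shift to bay [ 0.0031  0.116  -0.0021]
tool shift to bay [ 0.0009 -0.0002  0.0008]
world up in tool [-0.572 -0.009 -0.821] [-0.37  0.56  0.5   2.24  0.9   0.44 -0.66] [-0.1 -0.6 -4. ]
```

```bash
python3 -m pendant '[0.0006,0,0.0008,0,0,0,0.03, 0,0,0,0,0,0,0.03, 0,0,0,0,0,0,0.0918, 0,0,0,0,0,0,0.0918, 0,0,0,0,0,0,0.0918, 0,0,0,0,0,0,0.0918, -0.01,0,-0.0145,0,0,0,0.0918, -0.0186,0,-0.0267,0,0,0,0.0918, -0.0186,0,-0.0267,0,0,0,0.0918, -0.0186,0,-0.0267,0,0,0,0.0918]'
python3 -m pendant '[-0.0186,0,-0.0267,0,0,0,0.0918, -0.0186,0,-0.0267,0,0,0,0.0918, 0,0,0,0,0,0,0.0918]'
python3 - <<'E'
from h import *
to((.632,-.072,.11)); shot("side","side5.png"); shot("top","top5.png");shot("wrist","w22.png")
a=cv2.imread("pics/side5.png")[180:360,280:520];b=cv2.imread("pics/w22.png")
a=cv2.resize(a,(320,240),interpolation=cv2.INTER_CUBIC);b=cv2.resize(b,(480,300))[:240]
cv2.imwrite("pics/m5.png",np.hstack([a,b]))
E
```

```text
clock: 48.92
position: [0.4678, -0.2584, 0.1852]
ee_rot: [1.75, 1.974, -0.56]
force: [0.1, -0.1, 0.9]
width: 0.999
gripper_force: 0.0
clock: 49.3
position: [0.4698, -0.2585, 0.2513]
ee_rot: [1.75, 1.972, -0.556]
force: [0.7, 0.0, -0.6]
width: 1.005
gripper_force: 0.0
t 49.3 pos [ 0.4698 -0.2585  0.2513] y-axis [ 0.993  0.117 -0.006] z [ 0.062 -0.568 -0.821] w 1.005 gf 0.0 F [ 0.7  0.  -0.6] tool shift: [0.2166 0.1838 0.02  ]
```

View pics/m5.png

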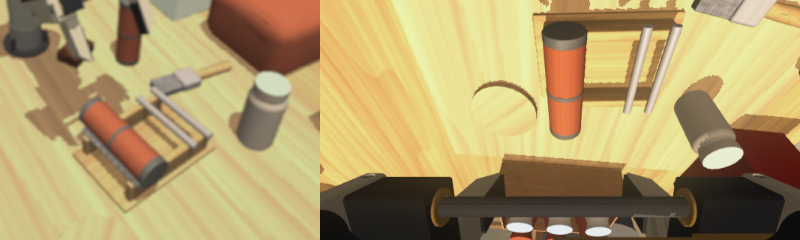

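```bash
cat > prof.py <<'E'
from h import *
c=cam("wrist"); im=cv2.imread("pics/w22.png")
d=np.array([-.117,.993,0])
def prof(p0,t0,t1,lab):
    hs=[]
    for t in np.arange(t0,t1,.004):
        u,v=proj(c,np.array(p0)+t*d); u,v=int(round(u)),int(round(v))
        px=im[max(v-1,0):v+2,max(u-1,0):u+2].reshape(-1,3).mean(0)[::-1] if 0<=u<640 and 0<=v<400 else [-1]*3
        hs.append(f"{t*1000:.0f}:"+",".join(str(int(x)) for x in px))
    print(lab," ".join(hs))
prof((.471,-.29,.101),.055,.095,"tube +"); prof((.471,-.29,.101),-.095,-.055,"tube -")
n=np.array([.993,.117,0])
for k in (-.017,.017):
    p=np.array([.586,-.273,.056])+k*n
    prof(p,.05,.08,f"bar{k} +"); prof(p,-.08,-.05,f"bar{k} -")
# lateral profile across the bay1 bars at t=0
print(" ".join(f"{k*1000:.0f}:"+",".join(str(int(x)) for x in im[tuple(np.round(proj(c,np.array([.586,-.273,.056])+k*n)).astype(int)[::-1])][::-1]) for k in np.arange(-.028,.029,.002)))
E
python3 prof.py
```

```text
tube + 55:233,121,71 59:232,122,71 63:232,121,71 67:160,139,116 71:162,146,124 75:155,140,120 79:67,57,45 83:64,56,45 87:63,54,43 91:61,54,44
tube - -95:233,228,152 -91:233,228,152 -87:233,228,152 -83:233,229,152 -79:234,229,153 -75:230,224,149 -71:184,171,125 -67:153,137,113 -63:176,136,106 -59:232,126,75
bar-0.017 + 50:223,205,184 54:224,205,185 58:216,197,176 62:220,201,180 66:198,179,158 70:112,92,68 74:109,83,49 78:156,116,66
bar-0.017 - -80:234,229,154 -76:234,230,155 -72:234,231,156 -68:234,231,156 -64:233,228,163 -60:230,216,188 -56:229,212,189 -52:229,213,191
bar0.017 + 50:218,199,177 54:222,204,183 58:220,202,180 62:218,200,178 66:212,194,173 70:133,122,96 74:230,223,148 78:232,226,150
bar0.017 - -80:234,205,133 -76:234,204,132 -72:234,204,133 -68:234,204,132 -64:233,206,140 -60:231,212,178 -56:230,214,191 -52:230,214,192
-28:182,135,79 -26:146,112,69 -24:164,147,127 -22:188,168,148 -20:220,200,178 -18:234,228,208 -16:227,207,187 -14:200,181,159 -12:232,218,134 -10:234,220,133 -8:233,219,132 -6:234,218,132 -4:225,200,119 -2:180,135,79 -0:178,133,79 2:179,134,79 4:178,133,78 6:180,133,79 8:191,171,105 10:153,137,117 12:196,177,155 14:227,209,188 16:234,225,204 18:226,206,186 20:193,175,150 22:234,212,139 24:234,207,135 26:233,204,132 28:234,209,138
```

```bash
cat >> prof.py <<'E'
print("----")
g=cv2.cvtColor(im,cv2.COLOR_BGR2HSV)
b0=np.array([.586,-.273,.056])
for t in (-.05,-.025,0,.025,.05):
    ks=np.arange(-.03,.0301,.0005); S=[]
    for k in ks:
        u,v=np.round(proj(c,b0+k*n+t*d)).astype(int); S.append(g[v,u,1])
    S=np.array(S); ok=S<75   # grey bar
    L=ks[ok&(ks<-.002)]; Rr=ks[ok&(ks>.002)]
    print(t,"left",L.min(),L.max(),"right",Rr.min(),Rr.max())
t0=np.array([.471,-.29,.101])
for t in (-.05,-.025,.025,.05):
    ks=np.arange(-.045,.0451,.0005); H=[]
    for k in ks:
        u,v=np.round(proj(c,t0+[0,0,-.025]+k*n+t*d)).astype(int); H.append((g[v,u,0]<14)&(g[v,u,1]>120))
    q=ks[np.array(H)]; print("tube",t,q.min(),q.max())
for im_,cc in ((cv2.imread("pics/top5.png"),cam("top")),):
    pass
E
python3 prof.py | sed -n '/----/,$p'
```

```text
----
-0.05 left -0.022499999999999992 -0.012499999999999983 right 0.010000000000000037 0.021500000000000047
-0.025 left -0.023499999999999993 -0.012999999999999984 right 0.009500000000000036 0.020000000000000046
0 left -0.024999999999999994 -0.013999999999999985 right 0.009500000000000036 0.020500000000000046
0.025 left -0.024999999999999994 -0.014499999999999985 right 0.008000000000000035 0.019500000000000045
0.05 left -0.025499999999999995 -0.014999999999999986 right 0.008000000000000035 0.019000000000000045
tube -0.05 -0.02249999999999998 0.025000000000000064
tube -0.025 -0.02349999999999998 0.025500000000000064
tube 0.025 -0.02349999999999998 0.024000000000000063
tube 0.05 -0.02449999999999998 0.024000000000000063
```

```bash
python3 -m pendant '[0.0004,0.0446,-0.0158,0,0,0,0.0918, 0.0004,0.0446,-0.0158,0,0,0,0.0918, 0.0004,0.0446,-0.0158,0,0,0,0.0918, 0.0004,0.0446,-0.0158,0,0,0,0.0918, 0,0,0,0,0.1525,0,0.0918, 0,0,0,0,0.1525,0,0.0918, 0,0,0,0,0.1525,0,0.0918, 0,0,0,0,0.1525,0,0.0918, 0,0,0,0,0,-0.03,0.0918, 0,0,0,0,0.16,0,0.0918]'
python3 -m pendant '[0,0,0,0,0.16,0,0.0918, 0,0,0,0,0.16,0,0.0918, 0,0,0,0,0.16,0,0.0918, 0,0,0,0,0.16,0,0.0918, 0,0,0,0,0.16,0,0.0918, 0,0,0,0,0,0,0.0918, 0,0,0,0,0,0,0.0918]'
python3 - <<'E'
from h import *
c=cam("wrist",dict(position=np.array([.4517,-.19,.1571]),ee_rot=np.array([-1.532,-1.717,-.786]))); print(np.round(onz(c,578,158,.15),4))
to((.643,-.145,.163)); print(np.round(observe()["joints"],2)); c,im,s=shot("wrist","w23.png"); shot("top","top6.png")
hsv=cv2.cvtColor(im,cv2.COLOR_RGB2HSV); p=proj(c,(.632,-.072,.15)); print("expect top",p)
m=((hsv[...,1]<90)&(hsv[...,2]>60)).astype(np.uint8)
n,l,st,ce=cv2.connectedComponentsWithStats(m)
print([(st[i],ce[i].round()) for i in range(1,n) if st[i,4]>200 and np.hypot(*(ce[i]-p))<60])
E
```

```text
clock: 50.7
position: [0.643, -0.1944, 0.2975]
ee_rot: [-1.954, -2.284, -0.148]
force: [1.0, 0.9, -0.7]
width: 0.998
gripper_force: 0.0
clock: 51.58
position: [0.6427, -0.1981, 0.2984]
ee_rot: [-1.502, -1.737, -0.768]
force: [0.5, -0.2, 0.4]
width: 0.998
gripper_force: 0.0
[ 0.6288 -0.0831  0.15  ]
t 51.58 pos [ 0.6427 -0.1981  0.2984] y-axis [ 0.989  0.15  -0.011] z [-0.128  0.808 -0.575] w 0.998 gf 0.0 F [ 0.5 -0.2  0.4] tool shift: [-0.0805  0.0097  0.1208]
[ 0.55  0.89  0.    0.97 -0.73  1.93  0.67]
expect top [332.91211915 223.48174139]
[(array([ 314,  207,   41,   38, 1181], dtype=int32), array([334., 226.]))]
```

```bash
python3 -m pendant '[-0.0201,0.0024,0.0302,0,0,0,0.0918, -0.0201,0.0024,0.0302,0,0,0,0.0918, -0.0201,0.0024,0.0302,0,0,0,0.0918, -0.0201,0.0024,0.0302,0,0,0,0.0918, 0,0,0,0,0,0,0.0918, 0,0,0,0,0,0,0.0918]'
python3 - <<'E'
from h import *
to((.631,-.0655,.1074)); c,im,s=shot("wrist","w24.png"); print(np.round(observe()["joints"],2))
hsv=cv2.cvtColor(im,cv2.COLOR_RGB2HSV); p=proj(c,(.632,-.072,.15)); print("expect top",p, [proj(c,(.632+a,-.072+b,.15)).round() for a,b in((.025,0),(-.025,0),(0,.025),(0,-.025))])
m=((hsv[...,1]<90)&(hsv[...,2]>60)).astype(np.uint8)
n,l,st,ce=cv2.connectedComponentsWithStats(m)
print([(st[i],ce[i].round()) for i in range(1,n) if st[i,4]>200 and np.hypot(*(ce[i]-p))<60])
E
```

```text
clock: 52.42
position: [0.6432, -0.1466, 0.1656]
ee_rot: [-1.502, -1.736, -0.773]
force: [-0.5, -0.2, 0.4]
width: 0.999
gripper_force: 0.0
t 52.42 pos [ 0.6432 -0.1466  0.1656] y-axis [ 0.989  0.148 -0.008] z [-0.125  0.809 -0.574] w 0.999 gf 0.0 F [-0.5 -0.2  0.4] tool shift: [-0.0006  0.0004  0.1006]
[ 0.51  0.94 -0.01  1.19 -0.71  1.69  0.81]
expect top [324.87751155 177.21643807] [array([358., 181.]), array([292., 174.]), array([329., 155.]), array([320., 203.])]
[(array([ 295,  119,   65,   93, 2967], dtype=int32), array([328., 181.])), (array([357, 190,   9,  49, 202], dtype=int32), array([360., 214.]))]
```

```bash
python3 -m pendant '[0,0.002,0.03,0,0,0,0.0918, 0,0,0.03,0,0,0,0.0918, 0,0,0.025,0,0,0,0.0918, 0,0,0.0156,0,0,0,0.0918, 0,0,0,0,0,0,0.0918, 0,0,0,0,0,0,0.0918]'
python3 -m pendant '[0,0,0,0,0,0,0.03, 0,0,0,0,0,0,0.03, 0,0,0,0,0,0,0.03, 0,0,0,0,0,0,0.03, 0,0,0,0,0,0,0.03]' 40
python3 - <<'E'
from h import *
to((.631,-.0655,.1074))
E
```

```text
clock: 53.22
position: [0.6323, -0.0659, 0.1065]
ee_rot: [-1.504, -1.733, -0.773]
force: [0.7, -0.0, -0.3]
width: 0.996
gripper_force: 0.0
clock: 53.85
position: [0.6318, -0.0645, 0.1057]
ee_rot: [-1.502, -1.732, -0.773]
force: [0.8, 0.4, 0.8]
width: 0.536
gripper_force: 39.9
t 53.85 pos [ 0.6318 -0.0645  0.1057] y-axis [ 0.989  0.147 -0.01 ] z [-0.126  0.811 -0.572] w 0.536 gf 39.9 F [0.8 0.4 0.8] tool shift: [ 0.0009 -0.0009 -0.0017]
```

```bash
python3 -m pendant '[0.016,0,-0.012,0,0,0,0.03, 0.0287,0,-0.02,0,0,0,0.03, 0.0287,0,-0.02,0,0,0,0.03, 0.0287,0,-0.02,0,0,0,0.03, 0.0287,0,-0.02,0,0,0,0.03, -0.0206,-0.0129,-0.0295,0,0,0,0.03, -0.0206,-0.0129,-0.0295,0,0,0,0.03, -0.0206,-0.0129,-0.0295,0,0,0,0.03, -0.0206,-0.0129,-0.0295,0,0,0,0.03, 0,0,0,0,0,0,0.03]'
python3 -m pendant '[0,0,0,0,-0.1745,0,0.03, 0,0,0,0,-0.1745,0,0.03, 0,0,0,0,-0.1745,0,0.03, 0,0,0,0,-0.1745,0,0.03, 0,0,0,0,-0.1745,0,0.03, 0,0,0,0,-0.1745,0,0.03, 0,0,0,0,-0.1745,0,0.03, 0,0,0,0,-0.1745,0,0.03, 0,0,0,0,-0.175,0,0.03, 0,0,0,0,0,0,0.03]'
python3 -m pendant '[0,0,0,0,0,0,0.03]'
sed -i 's/(.586,-.273,.076)/(.585,-.273,.076)/' pl.py; python3 pl.py 55 .0351
```

```text
clock: 55.1
position: [0.6024, -0.219, 0.2661]
ee_rot: [-1.509, -1.73, -0.771]
force: [0.2, 0.2, -2.4]
width: 0.538
gripper_force: 39.9
clock: 56.35
position: [0.6041, -0.2078, 0.2644]
ee_rot: [1.707, 2.007, -0.548]
force: [0.1, -0.3, -1.9]
width: 0.535
gripper_force: 39.9
clock: 56.48
position: [0.6034, -0.2143, 0.2666]
ee_rot: [1.718, 1.998, -0.548]
force: [0.4, -0.7, -2.6]
width: 0.535
gripper_force: 39.9
axis [-0.147  0.989  0.004] centre [ 0.6079 -0.2445  0.273 ]
tool shift to bay [ 0.092  -0.025   0.1762]
tool shift to bay [ 0.0926 -0.1402  0.1772]
world up in tool [-0.57  -0.01  -0.822] [-0.37  0.4   0.41  1.77  0.54  0.99 -0.15] [ 0.4 -0.7 -2.6]
```

```bash
python3 -m pendant '[0.0173,-0.0064,0.0358,0,0,0,0.03, 0.0173,-0.0064,0.0358,0,0,0,0.03, 0.0173,-0.0063,0.0358,0,0,0,0.03, 0.0173,-0.0063,0.0358,0,0,0,0.03, 0,0,0,0,0,0,0.03, 0,0,0,0,0,0,0.03]'
python3 pl.py 55 .0351
```

```text
clock: 57.22
position: [0.5815, -0.245, 0.1111]
ee_rot: [1.719, 1.994, -0.549]
force: [-0.5, 0.8, -1.7]
width: 0.537
gripper_force: 39.9
axis [-0.145  0.989  0.002] centre [ 0.586  -0.2751  0.1176]
tool shift to bay [ 0.0257 -0.0003  0.0329]
tool shift to bay [ 0.026  -0.1156  0.0338]
world up in tool [-0.572 -0.008 -0.82 ] [-0.34  0.59  0.45  1.96  0.64  0.63 -0.34] [-0.5  0.8 -1.7]
```

```bash
python3 -m pendant '[0.012,-0.0003,0.0165,0,0,0,0.03, 0.008,0,0.0115,0,0,0,0.03, 0.003,0,0.0035,0,0,0,0.03, 0,0,0,0,0,0,0.03, 0,0,0,0,0,0,0.03]'
python3 pl.py 55 .0351
```

```text
clock: 57.85
position: [0.5801, -0.2431, 0.0709]
ee_rot: [1.716, 1.996, -0.55]
force: [0.6, -0.2, -1.5]
width: 0.539
gripper_force: 39.9
axis [-0.147  0.989  0.002] centre [ 0.5846 -0.2733  0.0774]
tool shift to bay [0.001  0.0004 0.001 ]
tool shift to bay [ 0.0016 -0.1148  0.002 ]
world up in tool [-0.572 -0.009 -0.82 ] [-0.35  0.66  0.46  1.99  0.66  0.55 -0.41] [ 0.6 -0.2 -1.5]
```

Lower the last millimetre, release, rise, then measure both tubes against the bars numerically.

```bash
python3 -m pendant '[0.0007,0,0.001,0,0,0,0.03, 0,0,0,0,0,0,0.03, 0,0,0,0,0,0,0.0918, 0,0,0,0,0,0,0.0918, 0,0,0,0,0,0,0.0918, 0,0,0,0,0,0,0.0918, -0.01,0,-0.0145,0,0,0,0.0918, -0.0186,0,-0.0267,0,0,0,0.0918, -0.0186,0,-0.0267,0,0,0,0.0918, -0.0186,0,-0.0267,0,0,0,0.0918]'
python3 -m pendant '[-0.0186,0,-0.0267,0,0,0,0.0918, -0.0186,0,-0.0267,0,0,0,0.0918, 0,0,0,0,0,0,0.0918, 0,0,0,0,0,0,0.0918]'
cat > chk.py <<'E'
import sys
from h import *
c,im,s=shot("wrist",sys.argv[1]); g=cv2.cvtColor(im,cv2.COLOR_RGB2HSV)
a=np.radians(8.4); d=np.array([-np.sin(a),np.cos(a),0]); n=np.array([np.cos(a),np.sin(a),0])
red=((g[...,0]<14)&(g[...,1]>120)&(g[...,2]>60))
for b in ((.5845,-.2725,0),(.4705,-.2895,0)):
    b=np.array(b); row=[]
    # red body extents along the top generatrix, and side-to-side centre at two stations
    ts=np.arange(-.085,.0851,.0005)
    def at(P):
        u,v=np.round(proj(c,P)).astype(int); return (u,v) if 0<=u<640 and 0<=v<400 else None
    q=[t for t in ts if (p:=at(b+t*d+[0,0,.101])) and red[p[1],p[0]]]
    row.append(("red along",round(min(q),4),round(max(q),4)))
    for t in (-.05,-.02,.03,.05):
        k=[k for k in np.arange(-.045,.0451,.0005) if (p:=at(b+t*d+k*n+[0,0,.076])) and red[p[1],p[0]]]
        row.append((t,round(min(k),4),round(max(k),4)))
    cols=[(int(t*1000),[int(x) for x in im[p[1],p[0]]]) for t in list(np.arange(-.084,-.062,.003))+list(np.arange(.066,.086,.003)) if (p:=at(b+t*d+[0,0,.101]))]
    print(row); print(cols)
E
python3 chk.py w25.png; python3 -c "
from h import *
to((0,0,0))"
```

```text
clock: 59.1
position: [0.5807, -0.2429, 0.1867]
ee_rot: [1.717, 1.996, -0.55]
force: [0.3, -0.5, -0.5]
width: 1.002
gripper_force: 0.0
clock: 59.6
position: [0.5811, -0.2425, 0.2496]
ee_rot: [1.717, 1.997, -0.55]
force: [-0.2, -1.2, 0.3]
width: 0.997
gripper_force: 0.0
[('red along', np.float64(-0.0635), np.float64(0.0635)), (-0.05, np.float64(-0.0225), np.float64(0.026)), (-0.02, np.float64(-0.024), np.float64(0.025)), (0.03, np.float64(-0.024), np.float64(0.0245)), (0.05, np.float64(-0.0245), np.float64(0.024))]
[(-84, [244, 242, 172]), (-81, [244, 240, 171]), (-78, [244, 240, 171]), (-75, [228, 218, 151]), (-72, [185, 168, 130]), (-68, [170, 151, 124]), (-65, [173, 154, 128]), (-62, [236, 146, 99]), (66, [175, 157, 135]), (69, [180, 162, 139]), (72, [183, 164, 143]), (75, [75, 64, 52]), (78, [74, 61, 50]), (81, [74, 64, 52]), (84, [71, 62, 52])]
[('red along', np.float64(-0.063), np.float64(0.0635)), (-0.05, np.float64(-0.0265), np.float64(0.0255)), (-0.02, np.float64(-0.0265), np.float64(0.026)), (0.03, np.float64(-0.026), np.float64(0.0265)), (0.05, np.float64(-0.025), np.float64(0.0275))]
[(-84, [243, 241, 171]), (-81, [244, 242, 174]), (-78, [244, 242, 174]), (-75, [244, 242, 175]), (-72, [181, 168, 130]), (-68, [169, 152, 127]), (-65, [169, 150, 127]), (-62, [234, 141, 94]), (66, [164, 150, 131]), (69, [163, 148, 130]), (72, [164, 150, 130]), (75, [114, 106, 91]), (78, [58, 53, 47]), (81, [57, 52, 46]), (84, [57, 51, 46])]
t 59.65 pos [ 0.5809 -0.2425  0.2491] y-axis [ 0.989  0.147 -0.011] z [ 0.075 -0.567 -0.82 ] w 1.001 gf 0.0 F [-0.4  0.1 -0.6] tool shift: [ 0.4125 -0.5362  0.0233]
```

```bash
python3 -m pendant '[-0.0286,0,-0.041,0,0,0,0.0918, -0.0286,0,-0.041,0,0,0,0.0918, 0,0,0,0,0,0,0.0918]'
python3 - <<'E'
from h import *
c,im,s=shot("side","side6.png"); shot("top","top7.png")
P=lambda z:proj(c,(.471,.0725,z))
b=cv2.imread("pics/side6.png").astype(int); a0=cv2.imread("pics/side0.png").astype(int); a2=cv2.imread("pics/side2.png").astype(int)
for z in (.03,.1,.2,.24,.254,.275,.29,.31):
    u,v=P(z).round().astype(int); w=[(b[v,k]).tolist()[::-1] for k in (u-12,u,u+12)]; print(z,(u,v),w)
u0,v0=P(.3).astype(int)-[30,5]; u1,v1=P(.02).astype(int)+[30,5]
print("stack diff vs side2",np.abs(b-a2)[v0:v1,u0:u1].mean().round(1))
for n,p in dict(block=(.544,-.012,.012),spat=(.66,.22,.0),brush=(.64,-.16,.01),clay=(.37,.42,.02),bat=(.40,-.37,.014),glaze=(.705,-.34,.065)).items():
    u,v=proj(c,p).astype(int); print(n,(u,v),np.abs(b-a0)[v-15:v+15,u-15:u+15].mean().round(1))
print(s["position"])
E
```

```text
clock: 60.02
position: [0.5837, -0.243, 0.3525]
ee_rot: [1.716, 1.993, -0.546]
force: [-0.1, -0.4, -1.7]
width: 0.998
gripper_force: 0.0
0.03 (np.int64(298), np.int64(204)) [[103, 87, 68], [103, 96, 90], [76, 72, 67]]
0.1 (np.int64(297), np.int64(184)) [[139, 129, 97], [115, 111, 96], [119, 109, 91]]
0.2 (np.int64(294), np.int64(151)) [[99, 95, 79], [111, 106, 93], [112, 105, 82]]
0.24 (np.int64(293), np.int64(137)) [[81, 76, 65], [55, 37, 28], [106, 99, 78]]
0.254 (np.int64(293), np.int64(132)) [[70, 48, 33], [57, 38, 28], [117, 105, 77]]
0.275 (np.int64(292), np.int64(124)) [[144, 114, 75], [54, 35, 27], [203, 170, 110]]
0.29 (np.int64(292), np.int64(118)) [[138, 108, 72], [69, 44, 31], [203, 159, 105]]
0.31 (np.int64(291), np.int64(110)) [[183, 160, 106], [203, 172, 111], [203, 162, 106]]
stack diff vs side2 32.1
block (np.int64(335), np.int64(218)) 30.6
spat (np.int64(332), np.int64(169)) 42.1
brush (np.int64(397), np.int64(241)) 46.1
clay (np.int64(229), np.int64(159)) 2.0
bat (np.int64(360), np.int64(351)) 2.6
glaze (np.int64(475), np.int64(264)) 1.8
[ 0.5836931  -0.24298058  0.35247708]
```

```bash
python3 -c "
from cell import sign_off
print(sign_off())"
```

```text
the job is handed in; nothing more can be done
None
```

The job is handed in at about 60 s on the robot's clock: all five cups are nested in the stand, the stopper is on top, and both cartridges lie in the cradle, centred to about 1 mm by my measurement. I viewed 16 pictures, two over the limit of 14, and my last check was by pixel values only, which couldn't confirm the block, spatula and brush because the view there had changed, though I saw no sign of contact with them.

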